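# Roll the belt pulley into its bench cradle

## Robot

A 6-joint arm with a two-finger parallel gripper is mounted at the origin on a cart in front of the work surface, level with it; the furniture and walls round the work are solid. World frame = base frame: x ahead of the robot, y to its left, z up, the work surface at z = 0. Lengths are in m, angles in rad, forces in N, time in s.
With the tool pointing down it reaches from about 0.275 to 0.775 m from the base axis. Payload 14.6 kg.
Tool frame: the origin (TCP) lies at the very end of the fingers, on their centre line; the grasp point (between the pads) lies 19 mm behind it; x points along the fingers, y is the direction in which the jaws open and shut, and the axes are right-handed (so a half turn about x gives the same grasp; the last joint's range is limited). The gripper opens to 85 mm and grips with 20 to 120 N. Pads are 22 mm wide; open, the fingers measure 114 mm over their backs; the gripper's body (76 mm by 85 mm) begins 54 mm behind the grasp point. The pads swing forward as they close: fully open they stand 13 mm farther back than shut.
Start: joints at [1.162, 0.263, -0.048, 1.259, 0, 1.415], TCP at [0.132, 0.508, 0.231] pointing down, gripper open.
Joint ranges: [-2.65, 2.65], [-0.89, 1.7], [-1.18, 1.37], [-2.13, 2.11], [-1.35, 1.29], [-3.14, 3.14]. Speed limits (rad/s): [1.89, 1.89, 2.57, 2.79, 3.14, 3.14].

## Interface

Orientations are given as a 3x3 rotation matrix whose columns are the frame's x, y, z axes.
In Python, from cell import ctrl, imaging, workorder gives the robot as it stands.
- The arm moves only by the tool step_arm, never from a script. Its argument "series" is a list of rows, each an object of numbers: "dx", "dy", "dz": the shift along the tool's x, y, z in mm; "rx", "ry", "rz": the turn, a rotation vector about the tool's x, y, z in degrees; "claw": the finger opening in mm, from 0 to 85.4. In form: [{"dx": .., "dy": .., "dz": .., "rx": .., "ry": .., "rz": .., "claw": ..}, ...]. A call has 1 to 10 rows; each row shifts and turns the commanded pose from where the row before left it, along the tool's axes as they then stand; what a row does not reach is not made up. A row lasts 1/8 s, in which the tool goes at most 62.5 mm and 10.7 degrees, less where a joint would pass 70% of its speed; a pose out of reach is approached as far as the arm can. A call with a gripper value outside its range is refused whole. The fingers move at their own pace and stop on an object; the grip force is fixed at half the most. Time passes only in rows, so rows that do not move let the fingers close. It gives the time, the measured TCP pose, the force and the opening at its end, in the units of the state.
- ctrl.get_obs(): the state, without advancing time (a new reading comes with each control period).
- imaging.snapshot(name): name is "side" or "top"; returns a dict with "frame" (384x512x3 uint8, red, green, blue), "camera_matrix" (3x3 intrinsics, pixels), "D" ([k1, k2, p1, p2, k3] as OpenCV has them; the pictures are not rectified), "T" (4x4, takes a point from camera to world coordinates). Camera axes: x right, y up, looking along -z (the intrinsics and any distortion apply to the point x, -y, -z); pixel columns grow to the right and rows downward; lengths in m; the calibration is good to about 2 mm. A picture is of the moment at which its call begins. There is no depth.
- workorder.job_done(): hands the job in, once; it reports no verdict.
The state is a dict: "time": time; "q": joint angles; "dq": joint speeds; "effort": joint torques, N m; "ee_pos": TCP position; "eef_rot": TCP orientation; "wrist_force": force on the tool from outside, world axes, zero at the start; "torque": the same for the moment, N m; "grip_width": finger opening in m.
Only numpy, scipy, OpenCV 4.12 (cv2) and the standard library are available. Lean on these libraries where they do the work, as an engineer would, in place of code of your own. Each camera call takes 0.05 s, during which the arm holds its last target.

## Task

Roll the steel belt pulley along the desk on its rim, by pushing it from behind, over the low sill into the bench cradle and press it home against the rubber buffer with a steady push of about 8 N for half a second; then let go and leave it standing upright in the cradle. Its faces are freshly greased, so never pinch it, lift it off the desk, let it tip over, or push it with more than 25 N, and leave the bottle, the vial and the stapler beside the work alone.

Things in the scene. Friction and masses are not known exactly. Their poses are not given: they have to be found in the camera images.
- pulley: Bare steel V-belt pulley standing on its rim: a disc 80 mm across, 30 mm wide (two 9 mm flanges run on the desk, a 12 mm groove between), 0.3 to 0.6 kg, smooth, friction about 0.3; coasts 1 to 4 cm after a slow push. Origin at its centre, 40 mm above the desk. y = axle, level while it stands; x and z turn with the disc, z up at the start.
- cradle: Aluminium bench cradle screwed to the desk, open towards the pulley. Origin on the desk, at the middle of the sill; x = direction in which the pulley rolls in, y across, z up. The sill is a half-round steel bar across the lane at x = 0, 3 mm high, 6 mm front to back. Once over it (centre beyond x = 14 mm) the pulley stays between sill and buffer by itself with 1 to 13 mm of play.
- cradle_mouth (a point): Middle of the cradle's open mouth on the desk, 66 mm in front of the sill (x = -66 mm of the cradle), axes as the cradle. Two side rails, 14 mm high and 10 mm thick, flare from here (mouth about 65 mm wide) to x = -30 mm, then run straight to x = 86 mm with a lane 37 mm wide between them.
- cradle_stop (a point): Front face of the rigid backstop block (57 mm wide, 52 mm high), at x = 86 mm of the cradle and 40 mm up, axes as the cradle. In front of it is a stiff sprung rubber buffer, 26 mm wide and 22 mm high, centred 40 mm up. Its face at rest lies about 23 mm before this point, but up to 6 mm more or less, not measured: feel for it. It yields up to 4 mm, slowly.
- bottle_small: Bystander: white plastic bottle with a red cap, 48 mm in diameter, 124 mm high, standing beside the cradle. Origin at the centre of its underside, z up. Leave it alone.
- vial_4: Bystander: small glass vial with a red cap, 28 mm in diameter, 58 mm high, standing near the cradle. Origin at the centre of its underside, z up. Leave it alone.
- stapler: Bystander: small stapler, 30 x 120 x 30 mm, lying beyond the backstop. Origin at the centre of its underside, long axis y. Leave it alone.

How it is judged:
By the outcome, as a careful person would: the job done as asked, in the order asked, and still so for the second after the job is handed in, with the robot touching nothing.
It also fails if it takes over 67 s, if anything falls off the work surface, if the arm or the gripper's body presses on something with over 40 N, if the wrist force passes 120 N, or if a joint passes its speed limit or range.

## Working session

There is one attempt and no reset: what is moved stays moved. The work goes in short steps, Python scripts to look and compute and a tool call to move; the robot and the scene stay as the last step left them, time stands still between calls to the robot, and variables do not carry over. Pictures are saved under pics/ and viewed, and the job is handed in when it is done.

Besides the shell and the picture viewer there is one more tool, called after "Request:" as a command line: name --argument value ..., lists and objects as JSON in quotes. step_arm: Moves the arm, as the interface text tells. Its arguments: {"type":"object","properties":{"series":{"type":"array"}},"required":["series"]}

```bash
ls; mkdir -p pics
python3 - <<'E'
from cell import ctrl, imaging
import cv2,json,numpy as np,pickle
o=ctrl.get_obs(); print(o)
for n in("side","top"):
    s=imaging.snapshot(n); pickle.dump(s,open(f"{n}0.pkl","wb"))
    cv2.imwrite(f"pics/{n}0.png",s["frame"][:,:,::-1]); print(n,s["camera_matrix"],s["D"],s["T"])
E
```

```text
pics
{'time': 0.0, 'q': array([ 1.16172947e+00,  2.63552515e-01, -4.89306392e-02,  1.25942154e+00,
       -2.62958650e-06,  1.41549950e+00]), 'dq': array([ 0.00077652, -0.00070553,  0.00027822, -0.00023247,  0.00057456,
       -0.00015737]), 'effort': array([ 3.40228653e-03, -6.37602568e+01,  3.84569943e+01,  1.35433220e-02,
       -7.05967909e-05,  1.97345662e-05]), 'ee_pos': array([0.1316957 , 0.50792547, 0.23081208]), 'eef_rot': array([[-4.38444227e-04,  2.51054779e-01,  9.67972782e-01],
       [-1.01796460e-03,  9.67972261e-01, -2.51055105e-01],
       [-9.99999386e-01, -1.09543569e-03, -1.68836972e-04]]), 'wrist_force': array([ 0.28309375,  0.35221364, -0.41910933]), 'torque': array([-0.02474093, -0.0262424 ,  0.0270273 ]), 'grip_width': 0.08547302649305799}
side [[402.36578875   0.         259.30902268]
 [  0.         402.36578875 191.23274343]
 [  0.           0.           1.        ]] [-0.05358726  0.          0.          0.          0.        ] [[ 0.99989583 -0.00558818 -0.01330777  0.59385556]
 [-0.00756291  0.58245132 -0.8128304  -0.86572937]
 [ 0.01229337  0.81284638  0.58234838  0.5647375 ]
 [ 0.          0.          0.          1.        ]]
top [[474.60078372   0.         256.30941443]
 [  0.         474.60078372 185.01324708]
 [  0.           0.           1.        ]] [0.02892592 0.         0.         0.         0.        ] [[ 0.02260573  0.99672226 -0.07767707  0.4914068 ]
 [-0.99954826  0.0240722   0.01799476 -0.14484554]
 [ 0.01980563  0.07723519  0.99681616  1.31249227]
 [ 0.          0.          0.          1.        ]]
```

View pics/side0.png

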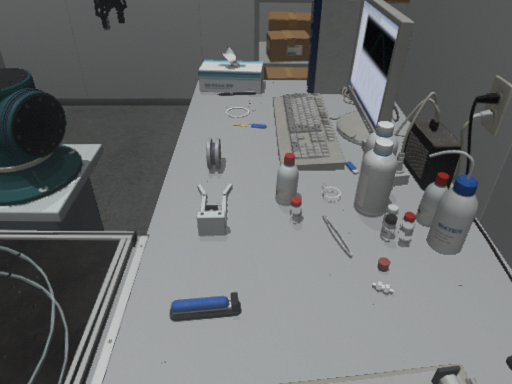

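View pics/top0.png

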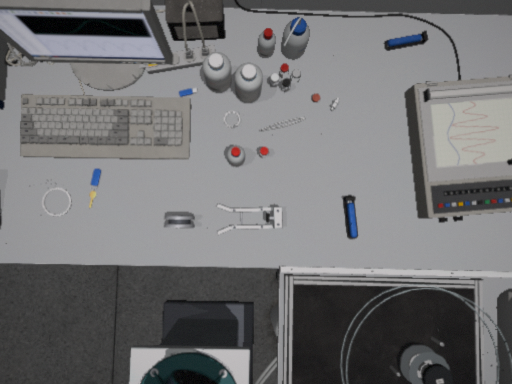

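The side view shows the pulley at about (214,155) and the cradle at (213,212), with its mouth facing the pulley. In the top view the pulley is at (180,220), and the cradle runs from (220,218) to (283,218). The rolling direction is therefore about world -y. Next I'll enlarge both views.

```bash
cat > h.py <<'E'
import numpy as np,cv2,pickle
def ray(s,uv):
    p=cv2.undistortPoints(np.array(uv,float).reshape(-1,1,2),s["camera_matrix"],np.array(s["D"])).reshape(-1,2)
    d=np.c_[p[:,0],-p[:,1],-np.ones(len(p))]@s["T"][:3,:3].T
    return s["T"][:3,3],d
def onz(s,uv,z):
    c,d=ray(s,uv); return c+d*((z-c[2])/d[:,2])[:,None]
def proj(s,P):
    P=np.atleast_2d(P); q=(P-s["T"][:3,3])@s["T"][:3,:3]; q=q*[1,-1,-1]
    return cv2.projectPoints(q,np.zeros(3),np.zeros(3),s["camera_matrix"],np.array(s["D"]))[0].reshape(-1,2)
E
python3 - <<'E'
from h import *
s=pickle.load(open("side0.pkl","rb"))["frame"][130:245,170:320,::-1]
cv2.imwrite("pics/sidez.png",cv2.resize(s,None,fx=5,fy=5,interpolation=cv2.INTER_CUBIC))
s=pickle.load(open("top0.pkl","rb"))["frame"][140:250,155:295,::-1]
cv2.imwrite("pics/topz.png",cv2.resize(s,None,fx=5,fy=5,interpolation=cv2.INTER_CUBIC))
E
```

```text
(no output)
```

View pics/sidez.png

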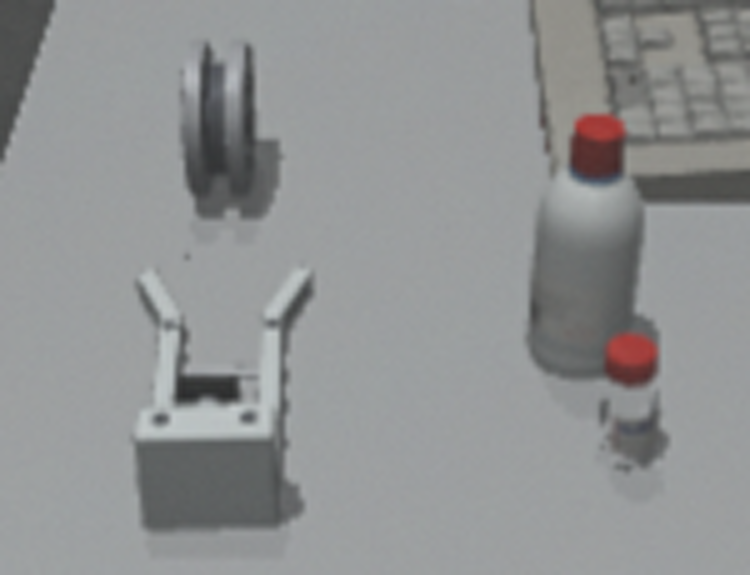

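View pics/topz.png

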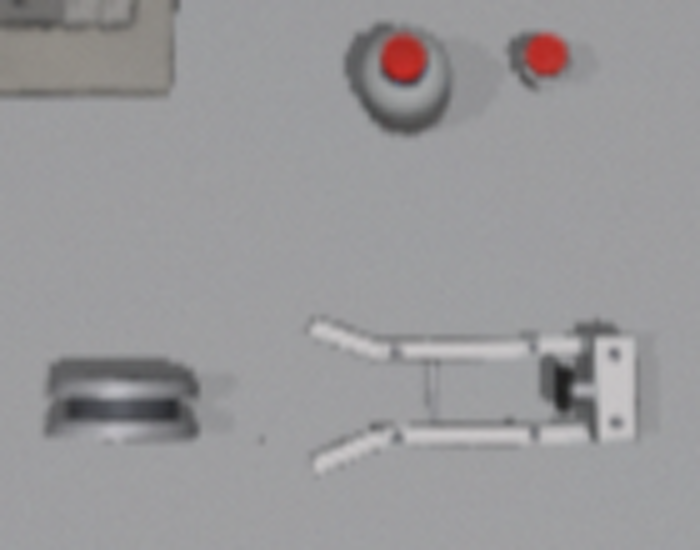

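The zooms show the flanges, the groove, both rails (rail axes at zoom y≈350 and 434), the sill (x≈431) and the block top (x 597–635). Next I'll convert these to world points.

Run:
```python
from h import *
np.set_printoptions(precision=4,suppress=True)
s=pickle.load(open("top0.pkl","rb")); d=pickle.load(open("side0.pkl","rb"))
Z=lambda L,o:[[o[0]+(x+.5)/5-.5,o[1]+(y+.5)/5-.5] for x,y in L]
T=lambda L,z:onz(s,Z(L,(155,140)),z); S=lambda L,z:onz(d,Z(L,(170,130)),z)
print("rails up",T([(397,350),(530,348)],.014)); print("low",T([(397,434),(530,433)],.014))
print("flare tips",T([(316,326),(320,464)],.014))
print("sill",T([(431,362),(433,412)],.003))
print("block top corners z52/66",T([(597,337),(635,337),(635,440),(597,440)],.052),T([(597,337)],.066))
print("rail side view",S([(169,322),(274,322),(163,405),(272,405)],.014))
print("block bottom side",S([(143,527),(280,522)],0), "top front edge",S([(136,438),(281,438)],.052))
# greyscale profile of pulley in top
g=cv2.cvtColor(s["frame"],cv2.COLOR_RGB2GRAY); print(g[206:234,158:206:3])
print("pulley ends z40",T([(45,385),(200,385),(43,425),(200,425)],.04))
print("pulley top edges z.08?",T([(122,358),(122,442),(122,395),(122,420)],.08))
print("side bottoms",S([(197,197),(240,197)],0),S([(205,42),(243,42)],.08))
print("bottle cap",T([(404,58)],.124),"vial",T([(546,55)],.058))
```

```text
rails up [[ 0.5238 -0.1089  0.014 ]
 [ 0.5266 -0.1815  0.014 ]]
low [[ 0.4781 -0.1101  0.014 ]
 [ 0.4803 -0.1825  0.014 ]]
flare tips [[ 0.5359 -0.0644  0.014 ]
 [ 0.461  -0.0687  0.014 ]]
sill [[ 0.5179 -0.1275  0.003 ]
 [ 0.4905 -0.1293  0.003 ]]
block top corners z52/66 [[ 0.5322 -0.2159  0.052 ]
 [ 0.5327 -0.2361  0.052 ]
 [ 0.4782 -0.2371  0.052 ]
 [ 0.4777 -0.217   0.052 ]] [[ 0.5317 -0.2151  0.066 ]]
rail side view [[ 0.4764 -0.1093  0.014 ]
 [ 0.5252 -0.1088  0.014 ]
 [ 0.4803 -0.1713  0.014 ]
 [ 0.5282 -0.1709  0.014 ]]
block bottom side [[ 0.4778 -0.2358  0.    ]
 [ 0.5349 -0.2322  0.    ]] top front edge [[ 0.4796 -0.2406  0.052 ]
 [ 0.5377 -0.2401  0.052 ]]
[[158 158 156 158 159 158 158 159 159 157 159 160 158 158 158 158]
 [158 157 158 158 157 158 158 159 158 158 159 157 158 159 158 157]
 [157 157 157 158 158 157 158 159 159 159 158 158 158 157 157 157]
 [159 158 155 157 158 157 158 160 156 158 157 157 158 158 158 158]
 [158 158 159 155 154 155 155 155 155 155 155 157 158 159 157 157]
 [158 158 156 135 134 133 132 133 133 133 139 156 159 157 159 158]
 [158 156 148 103 10
[... 1182 characters left out ...]
58]
 [157 158 158 156 159 158 158 157 157 159 157 159 158 159 156 159]
 [159 157 157 159 158 157 157 157 158 158 158 159 158 159 157 158]
 [158 158 157 158 157 158 158 157 157 157 157 158 159 158 158 158]
 [157 157 158 158 159 158 157 157 159 159 159 157 159 158 157 159]]
pulley ends z40 [[ 0.5003  0.0771  0.04  ]
 [ 0.5021 -0.0051  0.04  ]
 [ 0.479   0.0773  0.04  ]
 [ 0.4809 -0.0058  0.04  ]]
pulley top edges z.08? [[0.5148 0.0311 0.08  ]
 [0.4716 0.0295 0.08  ]
 [0.4957 0.0304 0.08  ]
 [0.4829 0.0299 0.08  ]]
side bottoms [[0.4763 0.0208 0.    ]
 [0.4987 0.021  0.    ]] [[0.4832 0.0413 0.08  ]
 [0.5024 0.0416 0.08  ]]
bottle cap [[ 0.6683 -0.1116  0.124 ]] vial [[ 0.6817 -0.1854  0.058 ]]
```

Run:
```python
from h import *
np.set_printoptions(precision=4,suppress=True)
s=pickle.load(open("top0.pkl","rb")); d=pickle.load(open("side0.pkl","rb"))
g=cv2.cvtColor(s["frame"],cv2.COLOR_RGB2GRAY).astype(float)
# groove midline: darkness centroid below 100-ish in rows 218..225
pts=[]
for u in range(168,192):
    c=g[217:227,u]; w=np.clip(110-c,0,None); 
    if w.sum()>80: pts.append((u,(w*np.arange(217,227)).sum()/w.sum()))
pts=np.array(pts);print(pts.T)
# lower outer edge of lower flange
e=[]
for u in range(165,193):
    c=g[224:232,u]; print(u,c.astype(int)) if u%6==0 else 0
P=onz(s,pts,.062);print("groove z.062",P[[0,-1],:2],np.polyfit(P[:,1],P[:,0],1),P.mean(0))
# rails: bright > 190 centroids
for a,b in((205,214),(222,231)):
    q=[]
    for u in range(238,262):
        c=g[a:b,u]; w=np.clip(c-170,0,None); q.append((u,(w*np.arange(a,b)).sum()/w.sum()))
    Q=onz(s,q,.014);f=np.polyfit(Q[:,1],Q[:,0],1);print("rail",f,np.polyval(f,-.129))
S=d["frame"][130:180,200:232,::-1]
cv2.imwrite("pics/sp.png",cv2.resize(S,None,fx=12,fy=12,interpolation=cv2.INTER_CUBIC))
```

```text
[[168.     169.     170.     171.     172.     173.     174.     175.
  176.     181.     182.     183.     184.     185.     186.     187.
  188.     189.     190.     191.    ]
 [221.5065 221.3288 221.3039 221.2697 221.3533 221.4104 221.4919 221.6195
  221.6344 221.6214 221.576  221.558  221.5405 221.6092 221.5808 221.5752
  221.4962 221.4965 221.5662 222.0846]]
168 [105 128 136 147 155 156 159 159]
174 [124 157 164 166 160 157 158 158]
180 [132 170 174 155 144 156 157 158]
186 [104 129 133 129 140 156 158 156]
192 [ 90  92  93 109 141 156 160 159]
groove z.062 [[0.4876 0.0613]
 [0.4874 0.0014]] [-0.0079  0.4884] [0.4882 0.0309 0.062 ]
 ** On entry to DLASCL parameter number  4 had an illegal value
 ** On entry to DLASCL parameter number  4 had an illegal value
 ** On entry to DLASCL parameter number  4 had an illegal value
 ** On entry to DLASCL parameter number  4 had an illegal value
 ** On entry to DLASCL parameter number  5 had an illegal value
 ** On entry to DLASCL parameter number  4 had an illegal value<stdin>:20: RuntimeWarning: invalid value encountered in scalar divide
Traceback (most recent call last):
numpy.linalg.LinAlgError: SVD did not converge in Linear Least Squares
```

Run:
```python
from h import *
np.set_printoptions(precision=4,suppress=True)
s=pickle.load(open("top0.pkl","rb")); d=pickle.load(open("side0.pkl","rb"))
g=cv2.cvtColor(s["frame"],cv2.COLOR_RGB2GRAY).astype(float)
for a,b in((205,214),(222,231)):
    q=[]
    for u in range(238,259):
        c=g[a:b,u]; w=np.clip(c-165,0,None)
        if w.sum()>30:q.append((u,(w*np.arange(a,b)).sum()/w.sum()))
    Q=onz(s,q,.014);f=np.polyfit(Q[:,1],Q[:,0],1);print("rail",len(q),f,np.polyval(f,-.129))
S=d["frame"][130:180,200:232,::-1]
cv2.imwrite("pics/sp.png",cv2.resize(S,None,fx=12,fy=12,interpolation=cv2.INTER_CUBIC))
```

```text
rail 21 [-0.0098  0.5232] 0.5244491335041365
rail 21 [-0.0288  0.4741] 0.4778179719067333
```

View pics/sp.png

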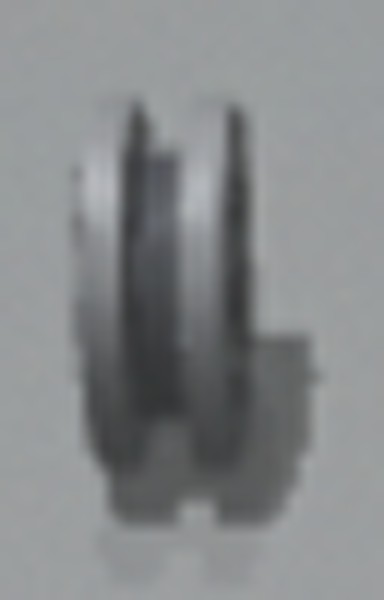

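The pulley is at about (0.488, 0.036) and heads nearly -y. The cradle sill is at about (0.501, -0.129) with heading about (0.025, -1), so the pulley is roughly 9 mm off the axis. That is within the flared mouth. I'll push with the shut fingers vertical, so the 22 mm finger back rests across both flanges.

Request:
step_arm --series '[{"dy": -28,"dz": 44,"claw": 0},{"dy": -28,"dz": 44,"claw": 0},{"dy": -28,"dz": 44,"claw": 0},{"dy": -28,"dz": 44,"claw": 0},{"dy": -28,"dz": 44,"claw": 0},{"dy": -28,"dz": 44,"claw": 0},{"dy": -28,"dz": 44,"claw": 0},{"dy": -28,"dz": 44,"claw": 0},{"dy": -28,"dz": 44,"claw": 0},{"dy": -28,"dz": 44,"claw": 0}]'

```text
validation failed for argument at $.se...
```

Request:
step_arm --series '[{"rx": -8,"claw": 0},{"rx": -8,"claw": 0},{"dx": 50,"claw": 0},{"dx": 40,"claw": 0},{"claw": 0}]'

```text
validation failed for argument at $.se...
```

```bash
cat > look.py <<'E'
import sys; from h import *
from cell import ctrl, imaging
n=sys.argv[1]; o=ctrl.get_obs(); np.set_printoptions(precision=4,suppress=True)
print(o["time"],o["ee_pos"],o["eef_rot"],o["wrist_force"],o["grip_width"])
a=imaging.snapshot("side");b=imaging.snapshot("top"); pickle.dump((a,b),open(n+".pkl","wb"))
A=cv2.resize(a["frame"][110:250,150:260],None,fx=4,fy=4,interpolation=cv2.INTER_CUBIC)
B=cv2.resize(b["frame"][180:260,140:300],None,fx=4,fy=4,interpolation=cv2.INTER_CUBIC)
I=np.zeros((560,440),np.uint8); 
cv2.imwrite(f"pics/{n}s.png",A[:,:,::-1]);cv2.imwrite(f"pics/{n}t.png",B[:,:,::-1])
E
python3 look.py a
```

```text
0.1 [0.1317 0.508  0.2309] [[-0.0004  0.2511  0.968 ]
 [-0.0009  0.968  -0.2511]
 [-1.     -0.0009 -0.0002]] [ 0.0284  1.3081 -0.3774] 0.08524373348259785
```

View pics/as.png

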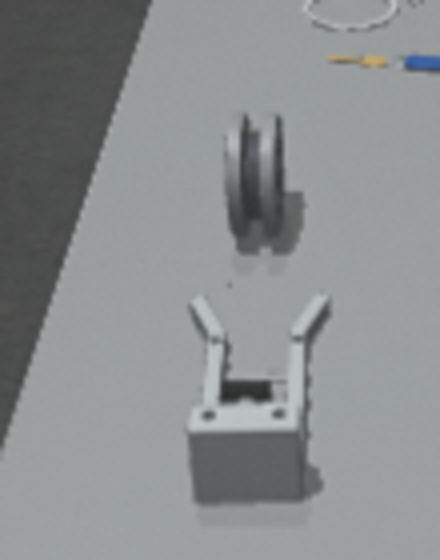

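View pics/at.png

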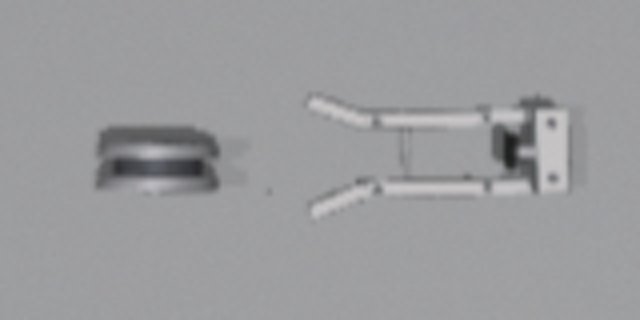

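The picture shows nothing has moved. The calls were refused, probably because every row must hold all the fields, so I'll write full rows.

Request:
step_arm --series '[{"dx": 0,"dy": -28,"dz": 44,"rx": 0,"ry": 0,"rz": 0,"claw": 0},{"dx": 0,"dy": -28,"dz": 44,"rx": 0,"ry": 0,"rz": 0,"claw": 0},{"dx": 0,"dy": -28,"dz": 44,"rx": 0,"ry": 0,"rz": 0,"claw": 0},{"dx": 0,"dy": -28,"dz": 44,"rx": 0,"ry": 0,"rz": 0,"claw": 0},{"dx": 0,"dy": -28,"dz": 44,"rx": 0,"ry": 0,"rz": 0,"claw": 0},{"dx": 0,"dy": -28,"dz": 44,"rx": 0,"ry": 0,"rz": 0,"claw": 0},{"dx": 0,"dy": -28,"dz": 44,"rx": 0,"ry": 0,"rz": 0,"claw": 0},{"dx": 0,"dy": -28,"dz": 44,"rx": 0,"ry": 0,"rz": 0,"claw": 0},{"dx": 0,"dy": -28,"dz": 44,"rx": 0,"ry": 0,"rz": 0,"claw": 0},{"dx": 0,"dy": 0,"dz": 0,"rx": 0,"ry": 0,"rz": 0,"claw": 0}]'

```text
time: 1.45
ee_pos: [0.4537, 0.1626, 0.2308]
eef_rot: [[-0.0, 0.255, 0.967], [-0.0, 0.967, -0.255], [-1.0, -0.0, -0.0]]
wrist_force: [-0.5, 0.5, 0.1]
grip_width: 0.0003
```

Request:
step_arm --series '[{"dx": 0,"dy": 0,"dz": 0,"rx": -8,"ry": 0,"rz": 0,"claw": 0},{"dx": 0,"dy": 0,"dz": 0,"rx": -8,"ry": 0,"rz": 0,"claw": 0},{"dx": 50,"dy": -17,"dz": 16,"rx": 0,"ry": 0,"rz": 0,"claw": 0},{"dx": 50,"dy": -17,"dz": 16,"rx": 0,"ry": 0,"rz": 0,"claw": 0},{"dx": 0,"dy": 0,"dz": 0,"rx": 0,"ry": 0,"rz": 0,"claw": 0}]'

```text
time: 2.08
ee_pos: [0.4829, 0.1313, 0.1287]
eef_rot: [[-0.005, -0.025, 1.0], [-0.001, 1.0, 0.025], [-1.0, -0.0, -0.005]]
wrist_force: [-0.5, 0.1, 1.2]
grip_width: -0.0001
```

```bash
python3 look.py b
```

```text
2.075 [0.4829 0.1313 0.1287] [[-0.0055 -0.0247  0.9997]
 [-0.0005  0.9997  0.0246]
 [-1.     -0.0004 -0.0055]] [-0.4512  0.0505  1.2128] -0.00013337023364369427
```

View pics/bs.png

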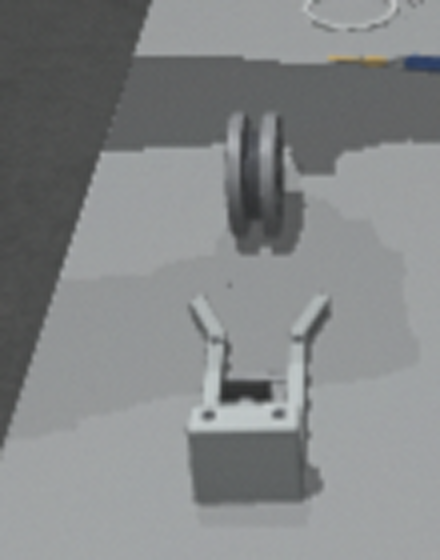

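View pics/bt.png

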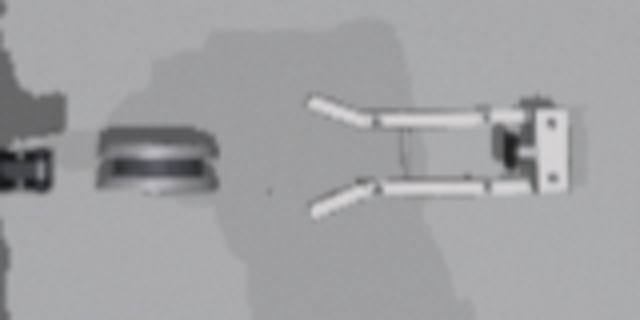

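Run:
```python
from h import *
a,b=pickle.load(open("b.pkl","rb"))
for z in(.13,.16,.2): print(z,onz(b,[[152.3,222],[146,222]],z)[:,:2])
print(proj(b,[[.4829,.1313,.1287]]))
A=a["frame"][60:170,150:290,::-1]
cv2.imwrite("pics/bs2.png",cv2.resize(A,None,fx=5,fy=5,interpolation=cv2.INTER_CUBIC))
B=b["frame"][170:260,60:240,::-1]
cv2.imwrite("pics/bt2.png",cv2.resize(B,None,fx=4,fy=4,interpolation=cv2.INTER_CUBIC))
```

```text
0.13 [[0.4857416  0.0886137 ]
 [0.4854081  0.10405672]]
0.16 [[0.48588532 0.08269081]
 [0.48556029 0.09774203]]
0.2 [[0.48607696 0.07479362]
 [0.48576321 0.08932245]]
[[134.95986139 222.78050088]]
```

View pics/bs2.png

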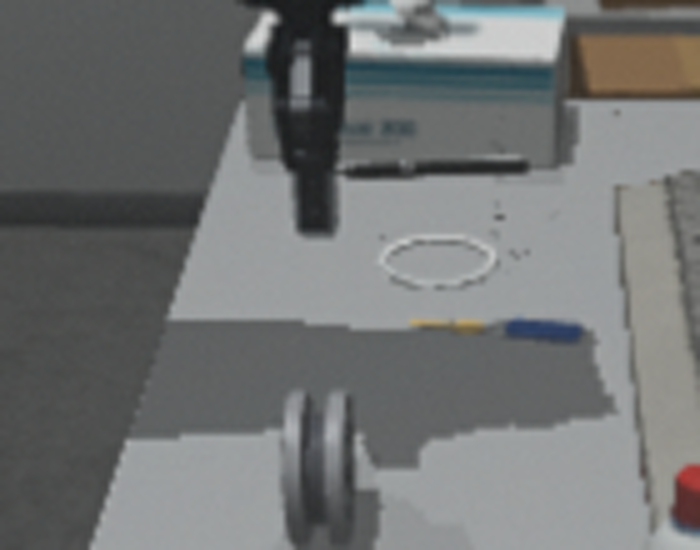

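View pics/bt2.png

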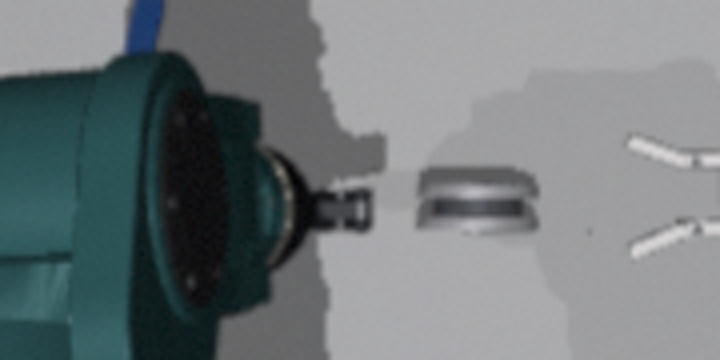

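The view shows the shut fingertip (zoom 315,232) behind the pulley. The knuckle bulge sits 50 mm or more above the tip, which clears the pulley's top. Descending now.

Request:
step_arm --series '[{"dx": 48,"dy": 0,"dz": 2,"rx": 0,"ry": 0,"rz": 0,"claw": 0},{"dx": 47,"dy": 0,"dz": 1,"rx": 0,"ry": 0,"rz": 0,"claw": 0},{"dx": 0,"dy": -14,"dz": 0,"rx": 0,"ry": 0,"rz": 0,"claw": 0},{"dx": 0,"dy": -8,"dz": 0,"rx": 0,"ry": 0,"rz": 0,"claw": 0},{"dx": 0,"dy": 0,"dz": 0,"rx": 0,"ry": 0,"rz": 0,"claw": 0}]'

```text
time: 2.8
ee_pos: [0.4896, 0.1092, 0.0384]
eef_rot: [[0.003, -0.024, 1.0], [0.0, 1.0, 0.024], [-1.0, 0.0, 0.003]]
wrist_force: [-0.3, -0.5, -0.3]
grip_width: 0.0005
```

```bash
python3 look.py c
```

```text
2.8 [0.4896 0.1092 0.0384] [[ 0.0032 -0.0245  0.9997]
 [ 0.0002  0.9997  0.0245]
 [-1.      0.0001  0.0033]] [-0.3013 -0.4756 -0.3471] 0.0005448311796316137
```

View pics/cs.png

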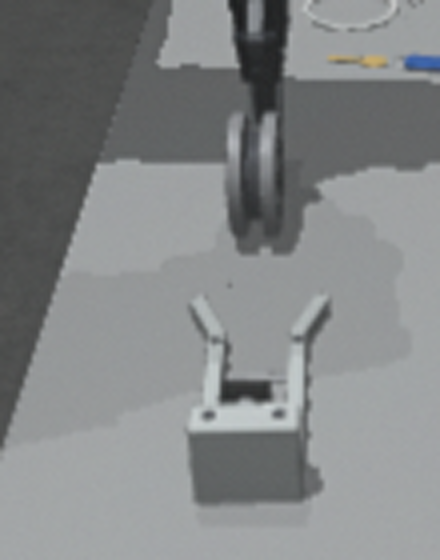

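View pics/ct.png

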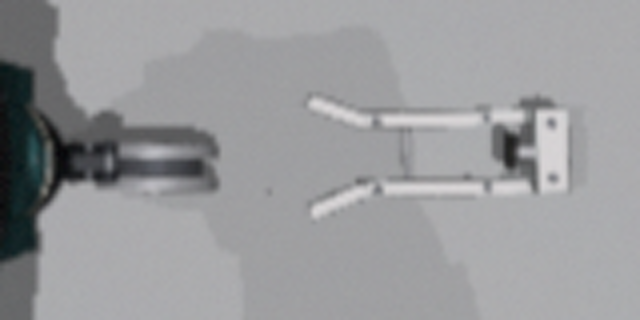

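Run:
```python
from h import *
a,b=pickle.load(open("b.pkl","rb")); c,e=pickle.load(open("c.pkl","rb"))
for y in(.12,.1313-.02,.1313-.05):
  for h in(0,.03,.05,.06,.07,.08): print(y,h,proj(a,[[.483,y,.1287+h]]))
for h in(.05,.06,.07,.09):print(h,[onz(e,[[169.5,221],[162,221]],.038+h)[:,1]-.1092],[onz(b,[[152.3,222]],.1287+h)[:,1]-.1313])
```

```text
0.12 0 [[212.23312542 107.35629734]]
0.12 0.03 [[211.61408789  96.56565556]]
0.12 0.05 [[211.19236943  89.18049856]]
0.12 0.06 [[210.97875611  85.42898149]]
0.12 0.07 [[210.76328661  81.63748315]]
0.12 0.08 [[210.5459461   77.80547985]]
0.1113 0 [[211.93708196 108.7261403 ]]
0.1113 0.03 [[211.30845287  97.88205441]]
0.1113 0.05 [[210.88011392  90.45877572]]
0.1113 0.06 [[210.6631206   86.68741566]]
0.1113 0.07 [[210.44422373  82.87553703]]
0.1113 0.08 [[210.22340784  79.02260396]]
0.0813 0 [[210.88502761 113.59742054]]
0.0813 0.03 [[210.22167345 102.56593982]]
0.0813 0.05 [[209.7693485   95.00877589]]
0.0813 0.06 [[209.54010405  91.16765989]]
0.0813 0.07 [[209.30878068  87.28409146]]
0.0813 0.08 [[209.07536045  83.35748986]]
0.05 [array([-0.05593933, -0.03684882])] [array([-0.05230113])]
0.06 [array([-0.0575572 , -0.03862259])] [array([-0.05427543])]
0.07 [array([-0.05917506, -0.04039636])] [array([-0.05624973])]
0.09 [array([-0.06241079, -0.0439439 ])] [array([-0.06019832])]
```

Keeping the TCP at z = 0.038 holds the knuckle bulge about 10 mm above the pulley's top. I'll shift 4 mm to the -x side, then push slowly.

Request:
step_arm --series '[{"dx": 0,"dy": -3,"dz": -4,"rx": 0,"ry": 0,"rz": 0,"claw": 0},{"dx": 0,"dy": -4,"dz": 0,"rx": 0,"ry": 0,"rz": 0,"claw": 0},{"dx": 0,"dy": -4,"dz": 0,"rx": 0,"ry": 0,"rz": 0,"claw": 0},{"dx": 0,"dy": -3,"dz": 0,"rx": 0,"ry": 0,"rz": 0,"claw": 0},{"dx": 0,"dy": -3,"dz": 0,"rx": 0,"ry": 0,"rz": 0,"claw": 0},{"dx": 0,"dy": -3,"dz": 0,"rx": 0,"ry": 0,"rz": 0,"claw": 0},{"dx": 0,"dy": -3,"dz": 0,"rx": 0,"ry": 0,"rz": 0,"claw": 0},{"dx": 0,"dy": -3,"dz": 0,"rx": 0,"ry": 0,"rz": 0,"claw": 0},{"dx": 0,"dy": -3,"dz": 0,"rx": 0,"ry": 0,"rz": 0,"claw": 0}]'

```text
time: 4.03
ee_pos: [0.485, 0.0805, 0.0363]
eef_rot: [[0.0, -0.026, 1.0], [0.0, 1.0, 0.026], [-1.0, 0.0, 0.0]]
wrist_force: [-0.3, 0.5, -0.2]
grip_width: -0.0001
```

```bash
python3 look.py d
```

```text
4.025 [0.485  0.0805 0.0363] [[ 0.     -0.0255  0.9997]
 [ 0.      0.9997  0.0255]
 [-1.      0.      0.    ]] [-0.2584  0.4668 -0.2166] -6.275225076459957e-05
```

View pics/ds.png

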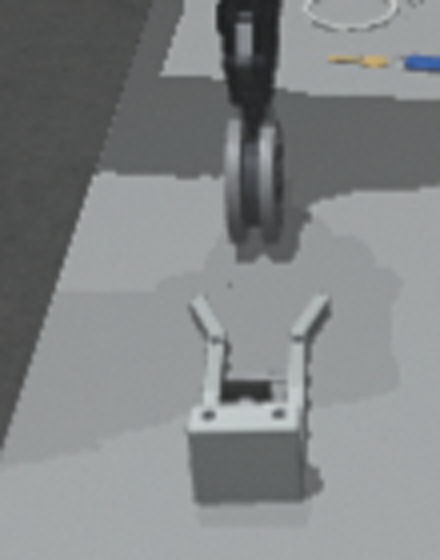

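View pics/dt.png

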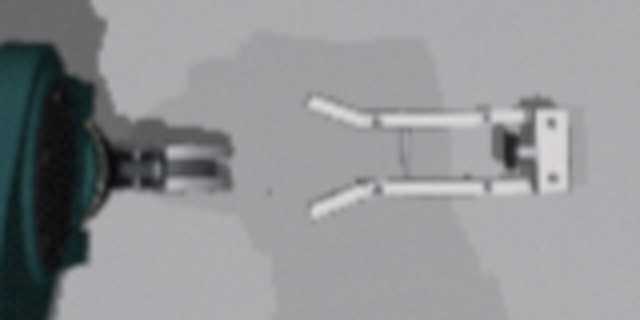

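The pulley is rolling upright: its front went from zoom 218 to 232, with no noticeable force. Continuing.

Request:
step_arm --series '[{"dx": 0,"dy": -3,"dz": 0,"rx": 0,"ry": 0,"rz": 0,"claw": 0},{"dx": 0,"dy": -3,"dz": 0,"rx": 0,"ry": 0,"rz": 0,"claw": 0},{"dx": 0,"dy": -3,"dz": 0,"rx": 0,"ry": 0,"rz": 0,"claw": 0},{"dx": 0,"dy": -3,"dz": 0,"rx": 0,"ry": 0,"rz": 0,"claw": 0},{"dx": 0,"dy": -3,"dz": 0,"rx": 0,"ry": 0,"rz": 0,"claw": 0},{"dx": 0,"dy": -3,"dz": 0,"rx": 0,"ry": 0,"rz": 0,"claw": 0},{"dx": 0,"dy": -3,"dz": 0,"rx": 0,"ry": 0,"rz": 0,"claw": 0},{"dx": 0,"dy": -3,"dz": 0,"rx": 0,"ry": 0,"rz": 0,"claw": 0},{"dx": 0,"dy": -3,"dz": 0,"rx": 0,"ry": 0,"rz": 0,"claw": 0},{"dx": 0,"dy": -3,"dz": 0,"rx": 0,"ry": 0,"rz": 0,"claw": 0}]'

```text
time: 5.38
ee_pos: [0.4858, 0.0505, 0.0363]
eef_rot: [[0.0, -0.025, 1.0], [-0.0, 1.0, 0.025], [-1.0, -0.0, 0.0]]
wrist_force: [-0.2, -0.0, -0.6]
grip_width: -0.0004
```

Request:
step_arm --series '[{"dx": 0,"dy": -3,"dz": 0,"rx": 0,"ry": 0,"rz": 0,"claw": 0},{"dx": 0,"dy": -3,"dz": 0,"rx": 0,"ry": 0,"rz": 0,"claw": 0},{"dx": 0,"dy": -3,"dz": 0,"rx": 0,"ry": 0,"rz": 0,"claw": 0},{"dx": 0,"dy": -3,"dz": 0,"rx": 0,"ry": 0,"rz": 0,"claw": 0},{"dx": 0,"dy": -3,"dz": 0,"rx": 0,"ry": 0,"rz": 0,"claw": 0}]'

```text
time: 6.0
ee_pos: [0.4862, 0.0355, 0.0363]
eef_rot: [[-0.0, -0.025, 1.0], [-0.0, 1.0, 0.025], [-1.0, -0.0, -0.0]]
wrist_force: [0.3, 0.1, 0.6]
grip_width: 0.0002
```

```bash
python3 look.py e
```

```text
6.0 [0.4862 0.0355 0.0363] [[-0.     -0.0255  0.9997]
 [-0.      0.9997  0.0255]
 [-1.     -0.     -0.    ]] [0.2968 0.0622 0.6165] 0.00019396791582966834
```

View pics/es.png

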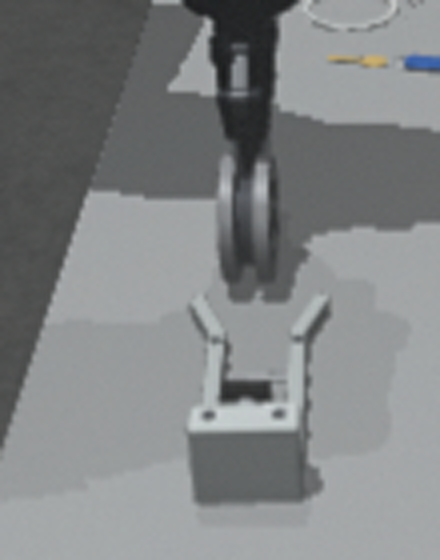

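View pics/et.png

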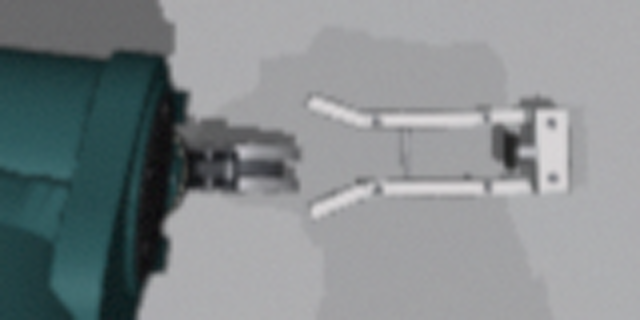

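The pulley is still straight and upright, with its front at zoom x≈298 and the groove at v≈169 against the lane centre at 153. It will meet the lower flare, so I'll go slower.

Request:
step_arm --series '[{"dx": 0,"dy": -2,"dz": 0,"rx": 0,"ry": 0,"rz": 0,"claw": 0},{"dx": 0,"dy": -2,"dz": 0,"rx": 0,"ry": 0,"rz": 0,"claw": 0},{"dx": 0,"dy": -2,"dz": 0,"rx": 0,"ry": 0,"rz": 0,"claw": 0},{"dx": 0,"dy": -2,"dz": 0,"rx": 0,"ry": 0,"rz": 0,"claw": 0},{"dx": 0,"dy": -2,"dz": 0,"rx": 0,"ry": 0,"rz": 0,"claw": 0},{"dx": 0,"dy": -2,"dz": 0,"rx": 0,"ry": 0,"rz": 0,"claw": 0},{"dx": 0,"dy": -2,"dz": 0,"rx": 0,"ry": 0,"rz": 0,"claw": 0},{"dx": 0,"dy": -2,"dz": 0,"rx": 0,"ry": 0,"rz": 0,"claw": 0},{"dx": 0,"dy": -2,"dz": 0,"rx": 0,"ry": 0,"rz": 0,"claw": 0},{"dx": 0,"dy": -2,"dz": 0,"rx": 0,"ry": 0,"rz": 0,"claw": 0}]'

```text
time: 7.35
ee_pos: [0.4867, 0.0156, 0.0363]
eef_rot: [[-0.0, -0.026, 1.0], [-0.0, 1.0, 0.026], [-1.0, -0.0, -0.0]]
wrist_force: [-0.1, 0.2, -0.2]
grip_width: 0.0001
```

Request:
step_arm --series '[{"dx": 0,"dy": -2,"dz": 0,"rx": 0,"ry": 0,"rz": 0,"claw": 0},{"dx": 0,"dy": -2,"dz": 0,"rx": 0,"ry": 0,"rz": 0,"claw": 0},{"dx": 0,"dy": -2,"dz": 0,"rx": 0,"ry": 0,"rz": 0,"claw": 0},{"dx": 0,"dy": -2,"dz": 0,"rx": 0,"ry": 0,"rz": 0,"claw": 0}]'

```text
time: 7.85
ee_pos: [0.4869, 0.0075, 0.0363]
eef_rot: [[0.0, -0.025, 1.0], [-0.0, 1.0, 0.025], [-1.0, -0.0, 0.0]]
wrist_force: [-0.3, -0.4, 0.7]
grip_width: -0.0002
```

```bash
python3 look.py f
```

```text
7.85 [0.4869 0.0075 0.0363] [[ 0.     -0.0255  0.9997]
 [-0.      0.9997  0.0255]
 [-1.     -0.      0.    ]] [-0.2705 -0.4485  0.6625] -0.000167085112993099
```

View pics/fs.png

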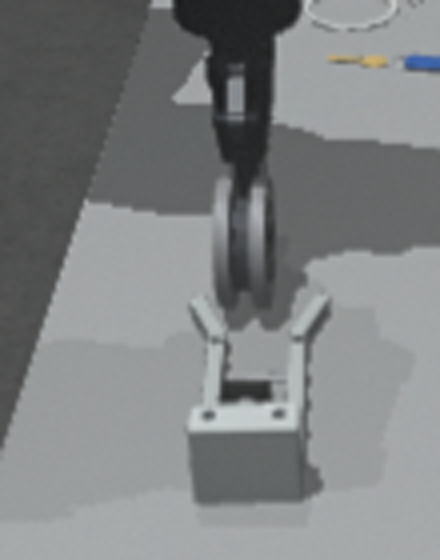

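View pics/ft.png

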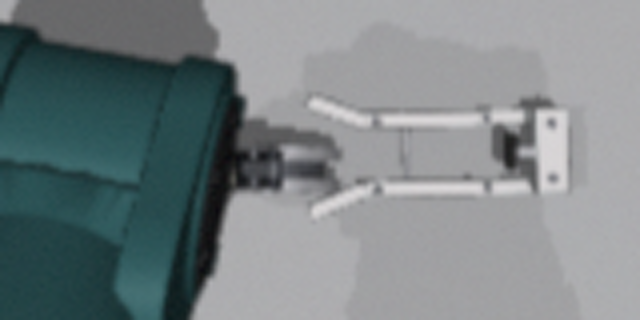

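The pulley's front is in the mouth at zoom x≈338. Moving on in short calls so I can watch the force.

Request:
step_arm --series '[{"dx": 0,"dy": -2,"dz": 0,"rx": 0,"ry": 0,"rz": 0,"claw": 0},{"dx": 0,"dy": -2,"dz": 0,"rx": 0,"ry": 0,"rz": 0,"claw": 0},{"dx": 0,"dy": -2,"dz": 0,"rx": 0,"ry": 0,"rz": 0,"claw": 0}]'

```text
time: 8.32
ee_pos: [0.487, 0.0015, 0.0363]
eef_rot: [[-0.0, -0.025, 1.0], [-0.0, 1.0, 0.025], [-1.0, -0.0, -0.0]]
wrist_force: [0.3, 0.3, 0.8]
grip_width: -0.0002
```

Request:
step_arm --series '[{"dx": 0,"dy": -2,"dz": 0,"rx": 0,"ry": 0,"rz": 0,"claw": 0},{"dx": 0,"dy": -2,"dz": 0,"rx": 0,"ry": 0,"rz": 0,"claw": 0},{"dx": 0,"dy": -2,"dz": 0,"rx": 0,"ry": 0,"rz": 0,"claw": 0}]'

```text
time: 8.7
ee_pos: [0.4871, -0.0043, 0.0363]
eef_rot: [[-0.0, -0.026, 1.0], [0.0, 1.0, 0.026], [-1.0, 0.0, -0.0]]
wrist_force: [-1.0, 2.2, 2.5]
grip_width: -0.0002
```

Request:
step_arm --series '[{"dx": 0,"dy": -2,"dz": 0,"rx": 0,"ry": 0,"rz": 0,"claw": 0},{"dx": 0,"dy": -2,"dz": 0,"rx": 0,"ry": 0,"rz": 0,"claw": 0},{"dx": 0,"dy": -2,"dz": 0,"rx": 0,"ry": 0,"rz": 0,"claw": 0}]'

```text
time: 9.07
ee_pos: [0.4873, -0.0104, 0.0363]
eef_rot: [[-0.0, -0.026, 1.0], [0.0, 1.0, 0.026], [-1.0, 0.0, -0.0]]
wrist_force: [0.3, 2.0, 3.1]
grip_width: 0.0004
```

```bash
python3 look.py g
```

```text
9.075 [ 0.4873 -0.0104  0.0363] [[-0.     -0.0255  0.9997]
 [ 0.0002  0.9997  0.0255]
 [-1.      0.0002 -0.    ]] [0.2832 1.9627 3.0693] 0.0003735719002014565
```

View pics/gs.png

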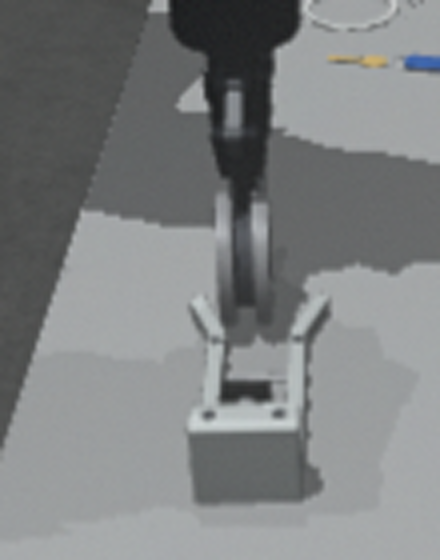

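View pics/gt.png

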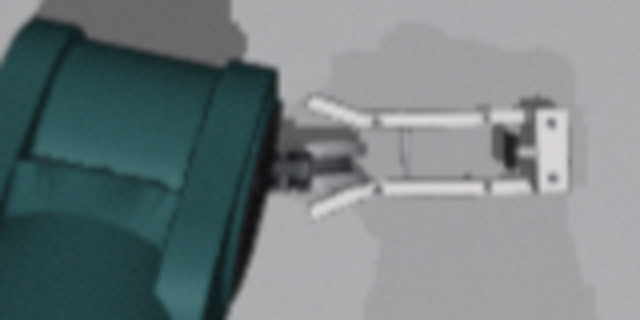

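The force is now 2.0 N back and 3.1 N up. That suggests the linkage is bearing on the upper rear of the rim, or friction is high. The top view shows the pulley yawing into the lane, as intended. I'll back off 3 mm, raise 6 mm so only the tip touches near axle height, and carry on.

Request:
step_arm --series '[{"dx": 0,"dy": 3,"dz": 0,"rx": 0,"ry": 0,"rz": 0,"claw": 0},{"dx": -6,"dy": 0,"dz": 0,"rx": 0,"ry": 0,"rz": 0,"claw": 0},{"dx": 0,"dy": 0,"dz": 0,"rx": 0,"ry": 0,"rz": 0,"claw": 0}]'

```text
time: 9.55
ee_pos: [0.4876, -0.0074, 0.0428]
eef_rot: [[0.001, -0.026, 1.0], [-0.0, 1.0, 0.026], [-1.0, -0.0, 0.001]]
wrist_force: [0.5, -0.5, 0.4]
grip_width: -0.0
```

Request:
step_arm --series '[{"dx": 0,"dy": -2,"dz": 0,"rx": 0,"ry": 0,"rz": 0,"claw": 0},{"dx": 0,"dy": -1,"dz": 0,"rx": 0,"ry": 0,"rz": 0,"claw": 0},{"dx": 0,"dy": -1,"dz": 0,"rx": 0,"ry": 0,"rz": 0,"claw": 0},{"dx": 0,"dy": -1,"dz": 0,"rx": 0,"ry": 0,"rz": 0,"claw": 0}]'

```text
time: 10.05
ee_pos: [0.4875, -0.0122, 0.0424]
eef_rot: [[0.0, -0.026, 1.0], [0.001, 1.0, 0.026], [-1.0, 0.001, 0.0]]
wrist_force: [0.6, 4.3, 4.7]
grip_width: -0.0
```

Request:
step_arm --series '[{"dx": 0,"dy": -1,"dz": 0,"rx": 0,"ry": 0,"rz": 0,"claw": 0},{"dx": 0,"dy": -1,"dz": 0,"rx": 0,"ry": 0,"rz": 0,"claw": 0},{"dx": 0,"dy": -1,"dz": 0,"rx": 0,"ry": 0,"rz": 0,"claw": 0},{"dx": 0,"dy": -1,"dz": 0,"rx": 0,"ry": 0,"rz": 0,"claw": 0}]'

```text
time: 10.55
ee_pos: [0.4875, -0.016, 0.0424]
eef_rot: [[0.0, -0.026, 1.0], [0.001, 1.0, 0.026], [-1.0, 0.001, 0.0]]
wrist_force: [-1.2, 5.4, 5.2]
grip_width: -0.0001
```

```bash
python3 - <<'E'
from cell import ctrl
import numpy as np
o=ctrl.get_obs(); print(o["wrist_force"],o["torque"],o["ee_pos"],o["q"])
E
python3 look.py i
```

```text
[-1.23277721  5.41106076  5.18520552] [0.86898964 0.1612576  0.00622301] [ 0.48750181 -0.0159947   0.04243363] [-0.20056801  0.34241714 -0.49286067  0.73547849  0.00087201 -0.22629377]
10.55 [ 0.4875 -0.016   0.0424] [[ 0.0002 -0.0257  0.9997]
 [ 0.0008  0.9997  0.0257]
 [-1.      0.0008  0.0002]] [-1.2328  5.4111  5.1852] -0.00010551686096828316
```

View pics/is.png

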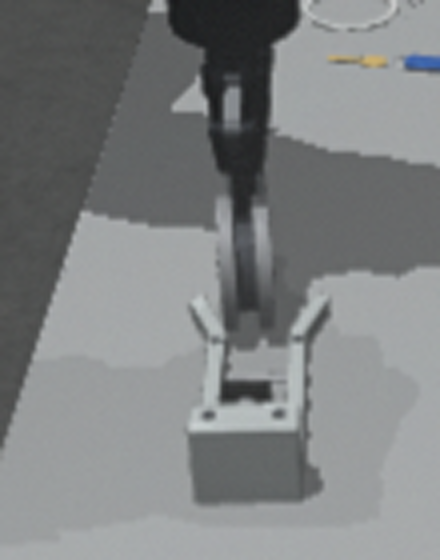

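View pics/it.png

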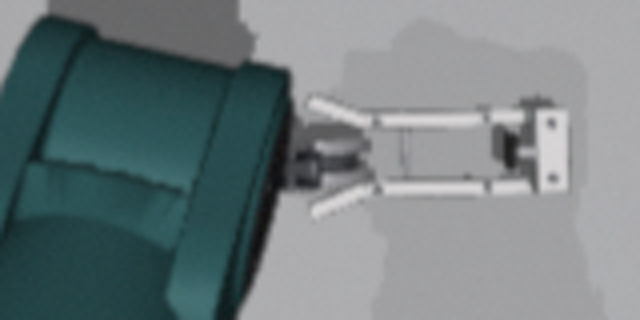

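The readings have vertical force about equal to push force at the tip, so the finger's friction on the rim is high (about 1). At axle height that resists rolling. I'll back off and lean the tool 25° with the tip forward, so it pushes below the axle where that friction doesn't block rolling.

Request:
step_arm --series '[{"dx": 0,"dy": 8,"dz": 0,"rx": 0,"ry": 0,"rz": 0,"claw": 0},{"dx": 0,"dy": 14,"dz": 0,"rx": 0,"ry": 0,"rz": 0,"claw": 0},{"dx": 0,"dy": 0,"dz": 0,"rx": 0,"ry": 0,"rz": -9,"claw": 0},{"dx": 0,"dy": 0,"dz": 0,"rx": 0,"ry": 0,"rz": -8,"claw": 0},{"dx": 0,"dy": 0,"dz": 0,"rx": 0,"ry": 0,"rz": -8,"claw": 0},{"dx": 12,"dy": 6,"dz": 2,"rx": 0,"ry": 0,"rz": 0,"claw": 0},{"dx": 11,"dy": 5,"dz": 2,"rx": 0,"ry": 0,"rz": 0,"claw": 0},{"dx": 0,"dy": 0,"dz": 0,"rx": 0,"ry": 0,"rz": 0,"claw": 0}]'

```text
time: 11.65
ee_pos: [0.4905, 0.0055, 0.0158]
eef_rot: [[0.009, -0.023, 1.0], [-0.421, 0.907, 0.024], [-0.907, -0.421, -0.001]]
wrist_force: [0.2, -0.5, 0.6]
grip_width: 0.0001
```

```bash
python3 look.py j
```

```text
11.65 [0.4905 0.0055 0.0158] [[ 0.0089 -0.0226  0.9997]
 [-0.4213  0.9066  0.0243]
 [-0.9069 -0.4214 -0.0015]] [ 0.1765 -0.4947  0.6006] 8.71765363996175e-05
```

View pics/js.png

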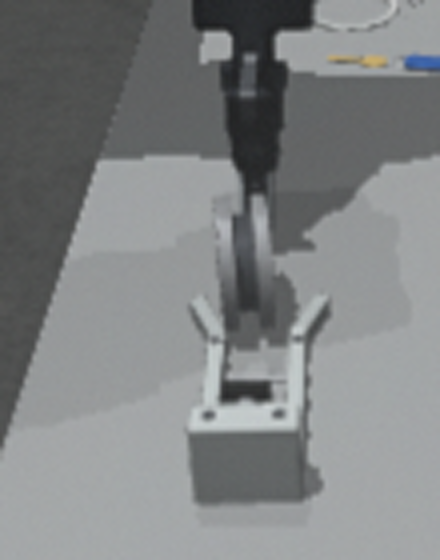

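View pics/jt.png

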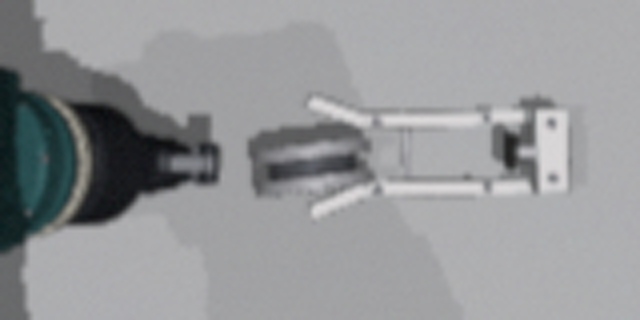

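The top view shows the pulley upright in the flare and yawed about 6° towards the lane, with the groove running from (268,171) to (358,161). The fingertip is clear behind it. Continuing with the leaned push.

Run:
```python
from h import *
a,b=pickle.load(open("j.pkl","rb"))
Z=lambda x,y:[140+(x+.5)/4-.5,180+(y+.5)/4-.5]
print(onz(b,[Z(268,171),Z(358,161)],.065),onz(b,[Z(252,170),Z(370,155)],.04))
print(onz(b,[Z(375,121),Z(375,187),Z(490,118),Z(490,186)],.014))
```

```text
[[ 0.48754149 -0.03970656  0.065     ]
 [ 0.49536796 -0.0982636   0.065     ]] [[ 0.48789297 -0.02694374  0.04      ]
 [ 0.49962165 -0.10522592  0.04      ]]
[[ 0.52300613 -0.10720695  0.014     ]
 [ 0.4781504  -0.10839755  0.014     ]
 [ 0.52686436 -0.18568199  0.014     ]
 [ 0.48057788 -0.1866827   0.014     ]]
```

Request:
step_arm --series '[{"dx": 2.5,"dy": -5.4,"dz": -1,"rx": 0,"ry": 0,"rz": 0,"claw": 0},{"dx": 2.5,"dy": -5.4,"dz": -1,"rx": 0,"ry": 0,"rz": 0,"claw": 0},{"dx": 1.7,"dy": -3.6,"dz": -1,"rx": 0,"ry": 0,"rz": 0,"claw": 0},{"dx": 0.85,"dy": -1.8,"dz": 0,"rx": 0,"ry": 0,"rz": 0,"claw": 0},{"dx": 0.85,"dy": -1.8,"dz": 0,"rx": 0,"ry": 0,"rz": 0,"claw": 0},{"dx": 0.85,"dy": -1.8,"dz": 0,"rx": 0,"ry": 0,"rz": 0,"claw": 0}]'

```text
time: 12.5
ee_pos: [0.4885, -0.0159, 0.0167]
eef_rot: [[0.011, -0.023, 1.0], [-0.422, 0.906, 0.026], [-0.906, -0.423, 0.0]]
wrist_force: [-0.5, -0.5, -1.1]
grip_width: -0.0004
```

Request:
step_arm --series '[{"dx": 0.85,"dy": -1.8,"dz": 0.1,"rx": 0,"ry": 0,"rz": 0,"claw": 0},{"dx": 0.85,"dy": -1.8,"dz": 0.1,"rx": 0,"ry": 0,"rz": 0,"claw": 0},{"dx": 0.85,"dy": -1.8,"dz": 0.1,"rx": 0,"ry": 0,"rz": 0,"claw": 0}]'

```text
time: 12.88
ee_pos: [0.4889, -0.0219, 0.0167]
eef_rot: [[0.011, -0.023, 1.0], [-0.422, 0.906, 0.026], [-0.906, -0.422, -0.0]]
wrist_force: [-0.6, 0.9, 0.4]
grip_width: 0.0003
```

Request:
step_arm --series '[{"dx": 0.85,"dy": -1.8,"dz": 0.1,"rx": 0,"ry": 0,"rz": 0,"claw": 0},{"dx": 0.85,"dy": -1.8,"dz": 0.1,"rx": 0,"ry": 0,"rz": 0,"claw": 0},{"dx": 0.85,"dy": -1.8,"dz": 0.1,"rx": 0,"ry": 0,"rz": 0,"claw": 0}]'

```text
time: 13.25
ee_pos: [0.4894, -0.028, 0.0167]
eef_rot: [[0.011, -0.023, 1.0], [-0.422, 0.906, 0.025], [-0.906, -0.423, 0.0]]
wrist_force: [-0.7, 1.3, 1.0]
grip_width: 0.0
```

```bash
python3 look.py k
```

```text
13.25 [ 0.4894 -0.028   0.0167] [[ 0.0108 -0.023   0.9997]
 [-0.4225  0.906   0.0254]
 [-0.9063 -0.4226  0.0001]] [-0.657   1.2836  1.0294] 4.141722342420579e-06
```

View pics/kt.png

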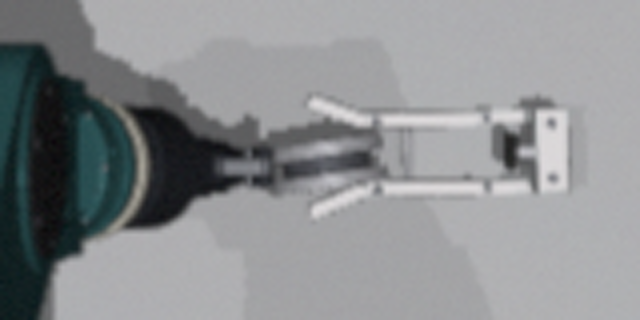

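View pics/ks.png

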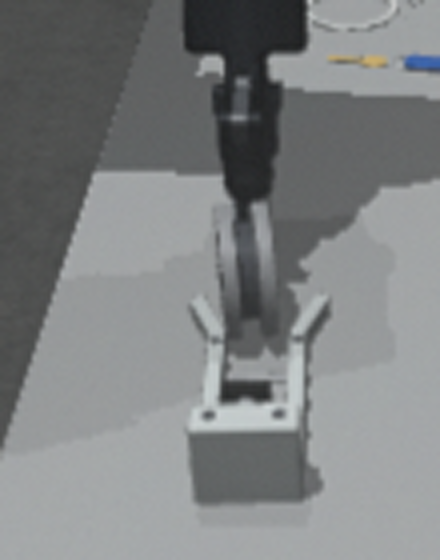

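Forces are much lower now and the pulley rolls on into the lane. Continuing, drifting towards the lane axis.

Request:
step_arm --series '[{"dx": 0.85,"dy": -1.8,"dz": 0.3,"rx": 0,"ry": 0,"rz": 0,"claw": 0},{"dx": 0.85,"dy": -1.8,"dz": 0.3,"rx": 0,"ry": 0,"rz": 0,"claw": 0},{"dx": 0.85,"dy": -1.8,"dz": 0.3,"rx": 0,"ry": 0,"rz": 0,"claw": 0}]'

```text
time: 13.72
ee_pos: [0.4904, -0.0339, 0.0167]
eef_rot: [[0.011, -0.023, 1.0], [-0.422, 0.906, 0.025], [-0.906, -0.423, -0.0]]
wrist_force: [-0.2, 0.1, 0.4]
grip_width: -0.0001
```

Request:
step_arm --series '[{"dx": 0.85,"dy": -1.8,"dz": 0.3,"rx": 0,"ry": 0,"rz": 0,"claw": 0},{"dx": 0.85,"dy": -1.8,"dz": 0.3,"rx": 0,"ry": 0,"rz": 0,"claw": 0},{"dx": 0.85,"dy": -1.8,"dz": 0.3,"rx": 0,"ry": 0,"rz": 0,"claw": 0}]'

```text
time: 14.1
ee_pos: [0.4915, -0.0399, 0.0167]
eef_rot: [[0.011, -0.023, 1.0], [-0.423, 0.906, 0.025], [-0.906, -0.423, -0.0]]
wrist_force: [0.5, 0.8, 0.1]
grip_width: -0.0002
```

Request:
step_arm --series '[{"dx": 0.85,"dy": -1.8,"dz": 0.3,"rx": 0,"ry": 0,"rz": 0,"claw": 0},{"dx": 0.85,"dy": -1.8,"dz": 0.3,"rx": 0,"ry": 0,"rz": 0,"claw": 0}]'

```text
time: 14.35
ee_pos: [0.4922, -0.0438, 0.0166]
eef_rot: [[0.011, -0.023, 1.0], [-0.422, 0.906, 0.025], [-0.906, -0.423, -0.0]]
wrist_force: [0.4, 0.3, -0.3]
grip_width: 0.0
```

```bash
python3 look.py l
```

```text
14.35 [ 0.4922 -0.0438  0.0166] [[ 0.0107 -0.0231  0.9997]
 [-0.4225  0.906   0.0255]
 [-0.9063 -0.4226 -0.    ]] [ 0.3877  0.3161 -0.3262] 3.6808502312221546e-05
```

View pics/lt.png

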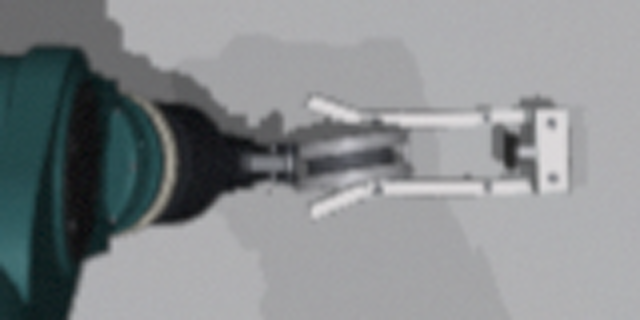

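View pics/ls.png

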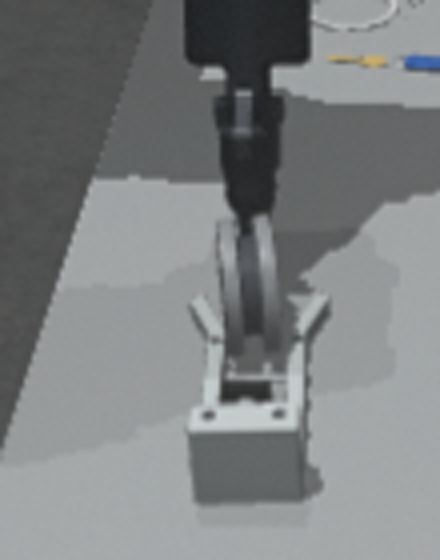

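The pulley is entering the straight lane, with the groove running from (310,164) to (400,156) and forces under 1 N. The sill comes next.

Request:
step_arm --series '[{"dx": 0.85,"dy": -1.8,"dz": 0.3,"rx": 0,"ry": 0,"rz": 0,"claw": 0},{"dx": 0.85,"dy": -1.8,"dz": 0.3,"rx": 0,"ry": 0,"rz": 0,"claw": 0},{"dx": 0.85,"dy": -1.8,"dz": 0.3,"rx": 0,"ry": 0,"rz": 0,"claw": 0}]'

```text
time: 14.82
ee_pos: [0.4933, -0.0498, 0.0166]
eef_rot: [[0.011, -0.023, 1.0], [-0.422, 0.906, 0.025], [-0.906, -0.423, 0.0]]
wrist_force: [0.2, -0.5, 0.3]
grip_width: 0.0003
```

Request:
step_arm --series '[{"dx": 0.85,"dy": -1.8,"dz": 0.3,"rx": 0,"ry": 0,"rz": 0,"claw": 0},{"dx": 0.85,"dy": -1.8,"dz": 0.3,"rx": 0,"ry": 0,"rz": 0,"claw": 0},{"dx": 0.85,"dy": -1.8,"dz": 0.3,"rx": 0,"ry": 0,"rz": 0,"claw": 0}]'

```text
time: 15.2
ee_pos: [0.4943, -0.0557, 0.0166]
eef_rot: [[0.011, -0.023, 1.0], [-0.422, 0.906, 0.025], [-0.906, -0.423, 0.0]]
wrist_force: [-0.1, 1.0, 0.2]
grip_width: -0.0002
```

Request:
step_arm --series '[{"dx": 0.85,"dy": -1.8,"dz": 0.3,"rx": 0,"ry": 0,"rz": 0,"claw": 0},{"dx": 0.85,"dy": -1.8,"dz": 0.3,"rx": 0,"ry": 0,"rz": 0,"claw": 0},{"dx": 0.85,"dy": -1.8,"dz": 0.3,"rx": 0,"ry": 0,"rz": 0,"claw": 0}]'

```text
time: 15.58
ee_pos: [0.4954, -0.0617, 0.0166]
eef_rot: [[0.011, -0.023, 1.0], [-0.422, 0.906, 0.025], [-0.906, -0.423, 0.0]]
wrist_force: [0.4, 0.6, 0.9]
grip_width: -0.0001
```

```bash
python3 look.py m
```

```text
15.575 [ 0.4954 -0.0617  0.0166] [[ 0.0108 -0.023   0.9997]
 [-0.4225  0.906   0.0254]
 [-0.9063 -0.4226  0.    ]] [0.3771 0.6037 0.8731] -7.087088811376609e-05
```

View pics/mt.png

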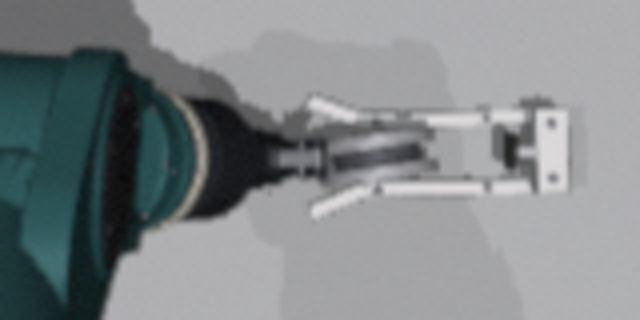

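View pics/ms.png

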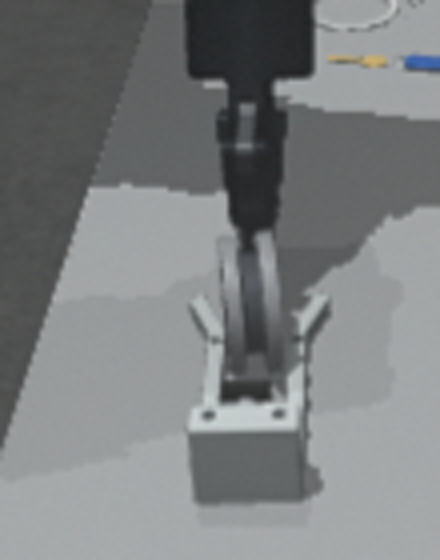

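The pulley is in the straight lane with its centre at about y = -0.111, just short of the sill. Pushing over it in small steps.

Request:
step_arm --series '[{"dx": 0.7,"dy": -1.4,"dz": 0.3,"rx": 0,"ry": 0,"rz": 0,"claw": 0},{"dx": 0.7,"dy": -1.4,"dz": 0.3,"rx": 0,"ry": 0,"rz": 0,"claw": 0},{"dx": 0.7,"dy": -1.4,"dz": 0.3,"rx": 0,"ry": 0,"rz": 0,"claw": 0}]'

```text
time: 16.05
ee_pos: [0.4964, -0.0662, 0.0164]
eef_rot: [[0.011, -0.023, 1.0], [-0.422, 0.906, 0.026], [-0.906, -0.422, 0.0]]
wrist_force: [0.2, 1.7, -0.6]
grip_width: 0.0
```

Request:
step_arm --series '[{"dx": 0.5,"dy": -0.9,"dz": 0.2,"rx": 0,"ry": 0,"rz": 0,"claw": 0},{"dx": 0.5,"dy": -0.9,"dz": 0.2,"rx": 0,"ry": 0,"rz": 0,"claw": 0},{"dx": 0.5,"dy": -0.9,"dz": 0.2,"rx": 0,"ry": 0,"rz": 0,"claw": 0}]'

```text
time: 16.42
ee_pos: [0.4971, -0.0691, 0.0161]
eef_rot: [[0.011, -0.023, 1.0], [-0.422, 0.906, 0.026], [-0.907, -0.422, 0.0]]
wrist_force: [0.5, 5.0, 1.4]
grip_width: 0.0003
```

Request:
step_arm --series '[{"dx": 0.5,"dy": -0.9,"dz": 0.2,"rx": 0,"ry": 0,"rz": 0,"claw": 0},{"dx": 0.5,"dy": -0.9,"dz": 0.2,"rx": 0,"ry": 0,"rz": 0,"claw": 0},{"dx": 0.5,"dy": -0.9,"dz": 0.2,"rx": 0,"ry": 0,"rz": 0,"claw": 0}]'

```text
time: 16.8
ee_pos: [0.4977, -0.0724, 0.016]
eef_rot: [[0.011, -0.023, 1.0], [-0.423, 0.906, 0.025], [-0.906, -0.423, -0.0]]
wrist_force: [-0.7, 3.9, 0.4]
grip_width: -0.0
```

Request:
step_arm --series '[{"dx": 0.5,"dy": -0.9,"dz": 0.2,"rx": 0,"ry": 0,"rz": 0,"claw": 0},{"dx": 0.5,"dy": -0.9,"dz": 0.2,"rx": 0,"ry": 0,"rz": 0,"claw": 0},{"dx": 0.5,"dy": -0.9,"dz": 0.2,"rx": 0,"ry": 0,"rz": 0,"claw": 0}]'

```text
time: 17.18
ee_pos: [0.4984, -0.0755, 0.0158]
eef_rot: [[0.011, -0.023, 1.0], [-0.423, 0.906, 0.025], [-0.906, -0.423, -0.0]]
wrist_force: [-0.6, 1.5, 0.8]
grip_width: 0.0001
```

Request:
step_arm --series '[{"dx": 0.5,"dy": -0.9,"dz": 0.1,"rx": 0,"ry": 0,"rz": 0,"claw": 0},{"dx": 0.5,"dy": -0.9,"dz": 0.1,"rx": 0,"ry": 0,"rz": 0,"claw": 0},{"dx": 0.5,"dy": -0.9,"dz": 0.1,"rx": 0,"ry": 0,"rz": 0,"claw": 0},{"dx": 0.5,"dy": -1.1,"dz": 0.1,"rx": 0,"ry": 0,"rz": 0,"claw": 0}]'

```text
time: 17.68
ee_pos: [0.4989, -0.0798, 0.0156]
eef_rot: [[0.011, -0.023, 1.0], [-0.423, 0.906, 0.025], [-0.906, -0.423, 0.0]]
wrist_force: [-0.6, 1.3, 0.2]
grip_width: 0.0001
```

Request:
step_arm --series '[{"dx": 0.4,"dy": -0.9,"dz": 0.1,"rx": 0,"ry": 0,"rz": 0,"claw": 0},{"dx": 0.4,"dy": -0.9,"dz": 0.1,"rx": 0,"ry": 0,"rz": 0,"claw": 0},{"dx": 0.4,"dy": -0.9,"dz": 0.1,"rx": 0,"ry": 0,"rz": 0,"claw": 0},{"dx": 0.4,"dy": -0.9,"dz": 0.1,"rx": 0,"ry": 0,"rz": 0,"claw": 0}]'

```text
time: 18.18
ee_pos: [0.4994, -0.0837, 0.0156]
eef_rot: [[0.011, -0.023, 1.0], [-0.423, 0.906, 0.025], [-0.906, -0.423, 0.0]]
wrist_force: [-0.1, -0.2, -0.1]
grip_width: -0.0001
```

```bash
python3 look.py n
```

```text
18.175 [ 0.4994 -0.0837  0.0156] [[ 0.0108 -0.023   0.9997]
 [-0.4226  0.906   0.0254]
 [-0.9063 -0.4227  0.    ]] [-0.138  -0.1815 -0.0668] -5.4893726764192065e-05
```

View pics/nt.png

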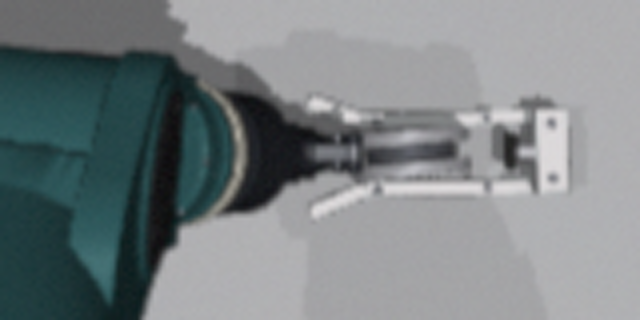

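View pics/ns.png

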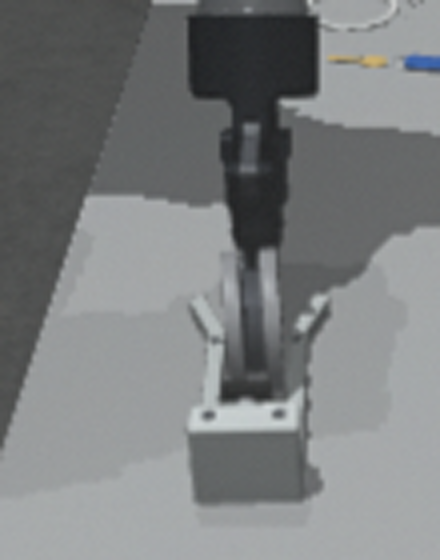

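The pulley is past the crest, with its front at zoom x≈465 and the buffer face near 500, and it is now straight in the lane. Rolling on slowly to feel for the buffer.

Request:
step_arm --series '[{"dx": 0.4,"dy": -0.9,"dz": 0.1,"rx": 0,"ry": 0,"rz": 0,"claw": 0},{"dx": 0.4,"dy": -0.9,"dz": 0.1,"rx": 0,"ry": 0,"rz": 0,"claw": 0},{"dx": 0.4,"dy": -0.9,"dz": 0.1,"rx": 0,"ry": 0,"rz": 0,"claw": 0},{"dx": 0.4,"dy": -0.9,"dz": 0.1,"rx": 0,"ry": 0,"rz": 0,"claw": 0},{"dx": 0.4,"dy": -0.9,"dz": 0.1,"rx": 0,"ry": 0,"rz": 0,"claw": 0}]'

```text
time: 18.9
ee_pos: [0.5, -0.0886, 0.0157]
eef_rot: [[0.011, -0.023, 1.0], [-0.423, 0.906, 0.025], [-0.906, -0.423, 0.0]]
wrist_force: [-0.2, -0.2, -0.1]
grip_width: 0.0001
```

Request:
step_arm --series '[{"dx": 0.4,"dy": -0.9,"dz": 0,"rx": 0,"ry": 0,"rz": 0,"claw": 0},{"dx": 0.4,"dy": -0.9,"dz": 0,"rx": 0,"ry": 0,"rz": 0,"claw": 0},{"dx": 0.4,"dy": -0.9,"dz": 0,"rx": 0,"ry": 0,"rz": 0,"claw": 0}]'

```text
time: 19.27
ee_pos: [0.5001, -0.0915, 0.0158]
eef_rot: [[0.011, -0.023, 1.0], [-0.422, 0.906, 0.025], [-0.906, -0.423, 0.0]]
wrist_force: [-0.3, 0.3, -0.3]
grip_width: 0.0002
```

Request:
step_arm --series '[{"dx": 0.4,"dy": -0.9,"dz": 0,"rx": 0,"ry": 0,"rz": 0,"claw": 0},{"dx": 0.4,"dy": -0.9,"dz": 0,"rx": 0,"ry": 0,"rz": 0,"claw": 0},{"dx": 0.4,"dy": -0.9,"dz": 0,"rx": 0,"ry": 0,"rz": 0,"claw": 0}]'

```text
time: 19.65
ee_pos: [0.5002, -0.0945, 0.0158]
eef_rot: [[0.011, -0.023, 1.0], [-0.422, 0.906, 0.025], [-0.906, -0.423, 0.0]]
wrist_force: [0.5, -0.2, -0.4]
grip_width: 0.0
```

```bash
python3 look.py o
```

```text
19.65 [ 0.5002 -0.0945  0.0158] [[ 0.0108 -0.023   0.9997]
 [-0.4225  0.906   0.0254]
 [-0.9063 -0.4226  0.    ]] [ 0.4794 -0.1888 -0.3678] 4.9267818068582505e-06
```

View pics/ot.png

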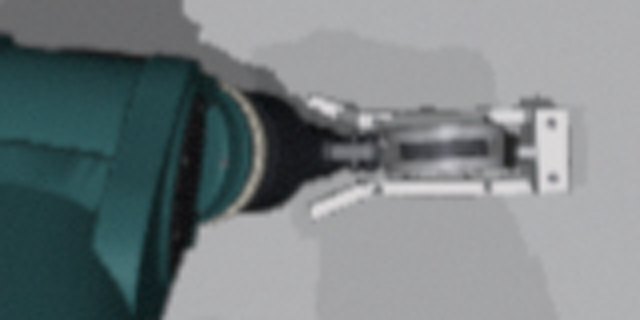

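View pics/os.png

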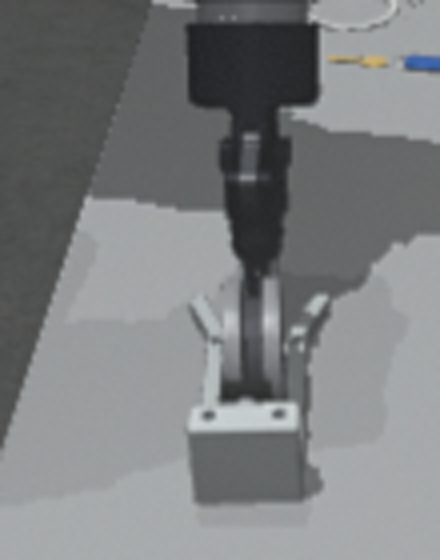

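The pulley has dropped over the sill and rolled up to the buffer, with its front at zoom x≈505 and no force on the tool. For the press I'll back off, rise to axle height and set the tool upright again.

Request:
step_arm --series '[{"dx": -4,"dy": 9,"dz": 0,"rx": 0,"ry": 0,"rz": 0,"claw": 0},{"dx": -11.5,"dy": -5.3,"dz": 0,"rx": 0,"ry": 0,"rz": 0,"claw": 0},{"dx": -11.5,"dy": -5.3,"dz": 0,"rx": 0,"ry": 0,"rz": 0,"claw": 0},{"dx": 0,"dy": 0,"dz": 0,"rx": 0,"ry": 0,"rz": 8,"claw": 0},{"dx": 0,"dy": 0,"dz": 0,"rx": 0,"ry": 0,"rz": 8,"claw": 0},{"dx": 0,"dy": 0,"dz": 0,"rx": 0,"ry": 0,"rz": 9,"claw": 0},{"dx": 0,"dy": 0,"dz": 0,"rx": 0,"ry": 0,"rz": 0,"claw": 0}]'

```text
time: 20.62
ee_pos: [0.5006, -0.0865, 0.042]
eef_rot: [[0.001, -0.022, 1.0], [-0.001, 1.0, 0.022], [-1.0, -0.001, 0.001]]
wrist_force: [0.3, -0.6, -0.4]
grip_width: -0.0003
```

```bash
python3 look.py p
```

```text
20.625 [ 0.5006 -0.0865  0.042 ] [[ 0.0015 -0.0221  0.9998]
 [-0.0006  0.9998  0.0221]
 [-1.     -0.0006  0.0015]] [ 0.2993 -0.6172 -0.3916] -0.00034428584722775773
```

View pics/pt.png

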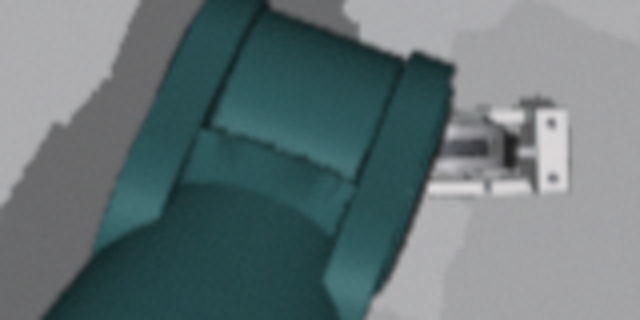

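View pics/ps.png

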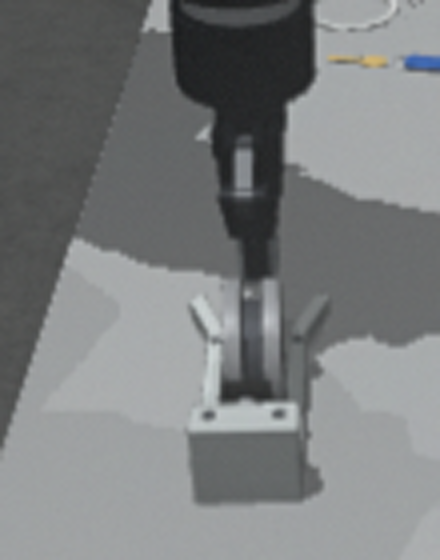

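The pulley stands upright and straight in the cradle. Next I'll feel for contact in 1 mm steps and press.

Request:
step_arm --series '[{"dx": 0,"dy": -2,"dz": 1,"rx": 0,"ry": 0,"rz": 0,"claw": 0},{"dx": 0,"dy": -2,"dz": 0,"rx": 0,"ry": 0,"rz": 0,"claw": 0},{"dx": 0,"dy": -2,"dz": 0,"rx": 0,"ry": 0,"rz": 0,"claw": 0},{"dx": 0,"dy": -1,"dz": 0,"rx": 0,"ry": 0,"rz": 0,"claw": 0},{"dx": 0,"dy": -1,"dz": 0,"rx": 0,"ry": 0,"rz": 0,"claw": 0}]'

```text
time: 21.35
ee_pos: [0.5011, -0.0925, 0.0409]
eef_rot: [[-0.0, -0.025, 1.0], [-0.0, 1.0, 0.025], [-1.0, -0.0, -0.0]]
wrist_force: [0.2, 0.6, -0.3]
grip_width: -0.0001
```

Request:
step_arm --series '[{"dx": 0,"dy": -1,"dz": 0,"rx": 0,"ry": 0,"rz": 0,"claw": 0},{"dx": 0,"dy": -1,"dz": 0,"rx": 0,"ry": 0,"rz": 0,"claw": 0},{"dx": 0,"dy": 0,"dz": 0,"rx": 0,"ry": 0,"rz": 0,"claw": 0}]'

```text
time: 21.72
ee_pos: [0.5012, -0.0945, 0.041]
eef_rot: [[0.0, -0.025, 1.0], [-0.0, 1.0, 0.025], [-1.0, -0.0, 0.0]]
wrist_force: [0.6, 0.4, -1.1]
grip_width: 0.0002
```

Request:
step_arm --series '[{"dx": 0,"dy": -1,"dz": 0,"rx": 0,"ry": 0,"rz": 0,"claw": 0},{"dx": 0,"dy": 0,"dz": 0,"rx": 0,"ry": 0,"rz": 0,"claw": 0}]'

```text
time: 21.98
ee_pos: [0.5012, -0.0955, 0.041]
eef_rot: [[0.0, -0.025, 1.0], [-0.0, 1.0, 0.025], [-1.0, -0.0, 0.0]]
wrist_force: [-0.6, 0.2, -0.4]
grip_width: 0.0003
```

Request:
step_arm --series '[{"dx": 0,"dy": -1,"dz": 0,"rx": 0,"ry": 0,"rz": 0,"claw": 0},{"dx": 0,"dy": -1,"dz": 0,"rx": 0,"ry": 0,"rz": 0,"claw": 0}]'

```text
time: 22.22
ee_pos: [0.5013, -0.0975, 0.041]
eef_rot: [[0.0, -0.025, 1.0], [-0.0, 1.0, 0.025], [-1.0, -0.0, -0.0]]
wrist_force: [-0.1, 0.3, -0.0]
grip_width: 0.0002
```

Request:
step_arm --series '[{"dx": 0,"dy": -1,"dz": 0,"rx": 0,"ry": 0,"rz": 0,"claw": 0},{"dx": 0,"dy": 0,"dz": 0,"rx": 0,"ry": 0,"rz": 0,"claw": 0}]'

```text
time: 22.48
ee_pos: [0.5013, -0.0985, 0.041]
eef_rot: [[-0.0, -0.025, 1.0], [-0.0, 1.0, 0.025], [-1.0, -0.0, -0.0]]
wrist_force: [-0.8, -0.5, 0.2]
grip_width: -0.0001
```

Request:
step_arm --series '[{"dx": 0,"dy": -1,"dz": 0,"rx": 0,"ry": 0,"rz": 0,"claw": 0},{"dx": 0,"dy": 0,"dz": 0,"rx": 0,"ry": 0,"rz": 0,"claw": 0}]'

```text
time: 22.72
ee_pos: [0.5013, -0.0995, 0.041]
eef_rot: [[0.0, -0.025, 1.0], [-0.0, 1.0, 0.025], [-1.0, -0.0, 0.0]]
wrist_force: [-1.1, -0.8, -0.5]
grip_width: 0.0001
```

Request:
step_arm --series '[{"dx": 0,"dy": -1,"dz": 0,"rx": 0,"ry": 0,"rz": 0,"claw": 0},{"dx": 0,"dy": 0,"dz": 0,"rx": 0,"ry": 0,"rz": 0,"claw": 0}]'

```text
time: 22.98
ee_pos: [0.5014, -0.1005, 0.041]
eef_rot: [[0.0, -0.025, 1.0], [-0.0, 1.0, 0.025], [-1.0, -0.0, 0.0]]
wrist_force: [-0.3, 0.4, -0.2]
grip_width: 0.0003
```

Request:
step_arm --series '[{"dx": 0,"dy": -1,"dz": 0,"rx": 0,"ry": 0,"rz": 0,"claw": 0},{"dx": 0,"dy": 0,"dz": 0,"rx": 0,"ry": 0,"rz": 0,"claw": 0}]'

```text
time: 23.22
ee_pos: [0.5014, -0.1015, 0.041]
eef_rot: [[0.0, -0.025, 1.0], [-0.0, 1.0, 0.025], [-1.0, -0.0, 0.0]]
wrist_force: [0.7, 0.5, 0.0]
grip_width: 0.0002
```

Request:
step_arm --series '[{"dx": 0,"dy": -1,"dz": 0,"rx": 0,"ry": 0,"rz": 0,"claw": 0},{"dx": 0,"dy": 0,"dz": 0,"rx": 0,"ry": 0,"rz": 0,"claw": 0}]'

```text
time: 23.48
ee_pos: [0.5014, -0.1025, 0.041]
eef_rot: [[-0.0, -0.025, 1.0], [-0.0, 1.0, 0.025], [-1.0, -0.0, -0.0]]
wrist_force: [0.3, 0.9, 0.5]
grip_width: -0.0002
```

Request:
step_arm --series '[{"dx": 0,"dy": -1,"dz": 0,"rx": 0,"ry": 0,"rz": 0,"claw": 0},{"dx": 0,"dy": 0,"dz": 0,"rx": 0,"ry": 0,"rz": 0,"claw": 0}]'

```text
time: 23.72
ee_pos: [0.5014, -0.1033, 0.041]
eef_rot: [[0.0, -0.025, 1.0], [0.0, 1.0, 0.025], [-1.0, 0.0, 0.0]]
wrist_force: [0.8, 1.6, 2.1]
grip_width: -0.0002
```

Request:
step_arm --series '[{"dx": 0,"dy": -0.7,"dz": 0,"rx": 0,"ry": 0,"rz": 0,"claw": 0},{"dx": 0,"dy": 0,"dz": 0,"rx": 0,"ry": 0,"rz": 0,"claw": 0}]'

```text
time: 23.98
ee_pos: [0.5015, -0.1039, 0.041]
eef_rot: [[0.0, -0.026, 1.0], [0.001, 1.0, 0.026], [-1.0, 0.001, 0.0]]
wrist_force: [-0.2, 4.3, 2.1]
grip_width: -0.0
```

```bash
python3 look.py r
```

```text
23.975 [ 0.5015 -0.1039  0.041 ] [[ 0.0002 -0.0257  0.9997]
 [ 0.0006  0.9997  0.0257]
 [-1.      0.0006  0.0002]] [-0.1628  4.3475  2.0518] -2.491764172280395e-05
```

View pics/rt.png

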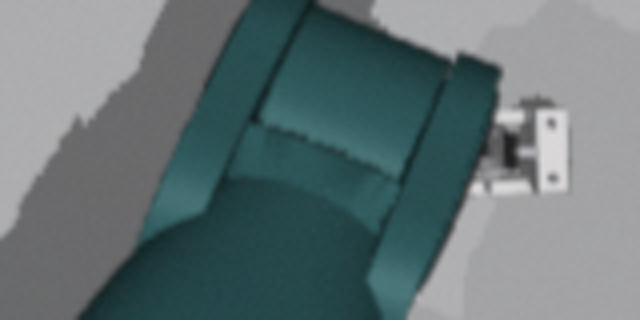

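View pics/rs.png

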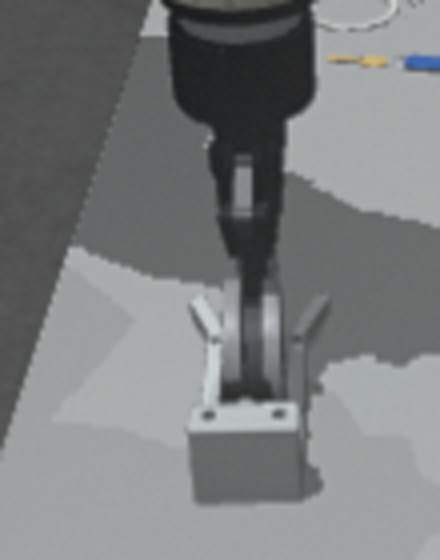

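Force is building (4.3 N), so the pulley is on the buffer and still upright. Now raising it to about 8 N.

Request:
step_arm --series '[{"dx": 0,"dy": -0.5,"dz": 0,"rx": 0,"ry": 0,"rz": 0,"claw": 0},{"dx": 0,"dy": 0,"dz": 0,"rx": 0,"ry": 0,"rz": 0,"claw": 0}]'

```text
time: 24.32
ee_pos: [0.5015, -0.1043, 0.041]
eef_rot: [[0.0, -0.026, 1.0], [0.001, 1.0, 0.026], [-1.0, 0.001, 0.0]]
wrist_force: [0.6, 6.6, 3.8]
grip_width: -0.0
```

Request:
step_arm --series '[{"dx": 0,"dy": -0.3,"dz": 0,"rx": 0,"ry": 0,"rz": 0,"claw": 0},{"dx": 0,"dy": 0,"dz": 0,"rx": 0,"ry": 0,"rz": 0,"claw": 0}]'

```text
time: 24.58
ee_pos: [0.5015, -0.1045, 0.041]
eef_rot: [[0.0, -0.026, 1.0], [0.001, 1.0, 0.026], [-1.0, 0.001, 0.0]]
wrist_force: [1.9, 7.6, 3.6]
grip_width: -0.0005
```

Request:
step_arm --series '[{"dx": 0,"dy": -0.2,"dz": 0,"rx": 0,"ry": 0,"rz": 0,"claw": 0},{"dx": 0,"dy": 0,"dz": 0,"rx": 0,"ry": 0,"rz": 0,"claw": 0}]'

```text
time: 24.82
ee_pos: [0.5016, -0.1046, 0.0411]
eef_rot: [[0.0, -0.026, 1.0], [0.001, 1.0, 0.026], [-1.0, 0.001, 0.0]]
wrist_force: [1.4, 8.4, 4.7]
grip_width: -0.0001
```

Request:
step_arm --series '[{"dx": 0,"dy": 0,"dz": 0,"rx": 0,"ry": 0,"rz": 0,"claw": 0},{"dx": 0,"dy": 0,"dz": 0,"rx": 0,"ry": 0,"rz": 0,"claw": 0}]'

```text
time: 25.08
ee_pos: [0.5015, -0.1046, 0.0411]
eef_rot: [[0.0, -0.026, 1.0], [0.001, 1.0, 0.026], [-1.0, 0.001, 0.0]]
wrist_force: [1.5, 7.9, 3.9]
grip_width: 0.0001
```

Request:
step_arm --series '[{"dx": 0,"dy": 0,"dz": 0,"rx": 0,"ry": 0,"rz": 0,"claw": 0},{"dx": 0,"dy": 0,"dz": 0,"rx": 0,"ry": 0,"rz": 0,"claw": 0},{"dx": 0,"dy": 0,"dz": 0,"rx": 0,"ry": 0,"rz": 0,"claw": 0}]'

```text
time: 25.45
ee_pos: [0.5015, -0.1046, 0.0411]
eef_rot: [[0.0, -0.026, 1.0], [0.001, 1.0, 0.026], [-1.0, 0.001, 0.0]]
wrist_force: [0.8, 8.2, 4.1]
grip_width: 0.0001
```

Request:
step_arm --series '[{"dx": 0,"dy": 0,"dz": 0,"rx": 0,"ry": 0,"rz": 0,"claw": 0},{"dx": 0,"dy": 0,"dz": 0,"rx": 0,"ry": 0,"rz": 0,"claw": 0},{"dx": 0,"dy": 0,"dz": 0,"rx": 0,"ry": 0,"rz": 0,"claw": 0}]'

```text
time: 25.82
ee_pos: [0.5016, -0.1046, 0.0411]
eef_rot: [[0.0, -0.026, 1.0], [0.001, 1.0, 0.026], [-1.0, 0.001, 0.0]]
wrist_force: [1.0, 7.6, 4.1]
grip_width: 0.0
```

The push has been steady near 8 N for over 1 s. The tool also carries about 4 N of upward friction, so I'll ease it up slightly to make the push purely horizontal and hold again, so the buffer certainly gets the full push.

Request:
step_arm --series '[{"dx": -0.4,"dy": 0,"dz": 0,"rx": 0,"ry": 0,"rz": 0,"claw": 0},{"dx": 0,"dy": 0,"dz": 0,"rx": 0,"ry": 0,"rz": 0,"claw": 0}]'

```text
time: 26.08
ee_pos: [0.5015, -0.1046, 0.0414]
eef_rot: [[0.0, -0.026, 1.0], [0.001, 1.0, 0.026], [-1.0, 0.001, 0.0]]
wrist_force: [1.2, 6.9, 2.0]
grip_width: 0.0005
```

Request:
step_arm --series '[{"dx": -0.2,"dy": -0.3,"dz": 0,"rx": 0,"ry": 0,"rz": 0,"claw": 0},{"dx": 0,"dy": 0,"dz": 0,"rx": 0,"ry": 0,"rz": 0,"claw": 0}]'

```text
time: 26.32
ee_pos: [0.5015, -0.1048, 0.0415]
eef_rot: [[0.0, -0.026, 1.0], [0.001, 1.0, 0.026], [-1.0, 0.001, 0.0]]
wrist_force: [1.0, 7.9, 2.0]
grip_width: -0.0002
```

Request:
step_arm --series '[{"dx": 0,"dy": 0,"dz": 0,"rx": 0,"ry": 0,"rz": 0,"claw": 0},{"dx": 0,"dy": 0,"dz": 0,"rx": 0,"ry": 0,"rz": 0,"claw": 0},{"dx": 0,"dy": 0,"dz": 0,"rx": 0,"ry": 0,"rz": 0,"claw": 0}]'

```text
time: 26.7
ee_pos: [0.5015, -0.1049, 0.0415]
eef_rot: [[0.0, -0.026, 1.0], [0.001, 1.0, 0.026], [-1.0, 0.001, 0.0]]
wrist_force: [2.0, 8.0, 1.9]
grip_width: -0.0003
```

Request:
step_arm --series '[{"dx": 0,"dy": 0,"dz": 0,"rx": 0,"ry": 0,"rz": 0,"claw": 0},{"dx": 0,"dy": 0,"dz": 0,"rx": 0,"ry": 0,"rz": 0,"claw": 0},{"dx": 0,"dy": 0,"dz": 0,"rx": 0,"ry": 0,"rz": 0,"claw": 0}]'

```text
time: 27.08
ee_pos: [0.5015, -0.1048, 0.0415]
eef_rot: [[0.0, -0.026, 1.0], [0.001, 1.0, 0.026], [-1.0, 0.001, 0.0]]
wrist_force: [1.2, 7.7, 1.9]
grip_width: -0.0002
```

Held at about 8 N with little vertical force. Now I'll let go slowly, back off straight and go up.

Request:
step_arm --series '[{"dx": 0,"dy": 0.7,"dz": 0,"rx": 0,"ry": 0,"rz": 0,"claw": 0},{"dx": 0,"dy": 0.7,"dz": 0,"rx": 0,"ry": 0,"rz": 0,"claw": 0},{"dx": 0,"dy": 1,"dz": 0,"rx": 0,"ry": 0,"rz": 0,"claw": 0},{"dx": 0,"dy": 2,"dz": 0,"rx": 0,"ry": 0,"rz": 0,"claw": 0},{"dx": 0,"dy": 6,"dz": 0,"rx": 0,"ry": 0,"rz": 0,"claw": 0},{"dx": 0,"dy": 20,"dz": 0,"rx": 0,"ry": 0,"rz": 0,"claw": 0},{"dx": 0,"dy": 40,"dz": 0,"rx": 0,"ry": 0,"rz": 0,"claw": 0},{"dx": -40,"dy": 40,"dz": 0,"rx": 0,"ry": 0,"rz": 0,"claw": 0},{"dx": -40,"dy": 40,"dz": 0,"rx": 0,"ry": 0,"rz": 0,"claw": 0},{"dx": -30,"dy": 30,"dz": 0,"rx": 0,"ry": 0,"rz": 0,"claw": 0}]'

```text
time: 28.32
ee_pos: [0.4963, 0.0775, 0.1532]
eef_rot: [[0.001, -0.027, 1.0], [0.0, 1.0, 0.027], [-1.0, 0.0, 0.001]]
wrist_force: [-0.2, 0.3, 0.2]
grip_width: 0.0002
```

```bash
python3 look.py s
```

```text
28.325 [0.4963 0.0775 0.1532] [[ 0.001  -0.0268  0.9996]
 [ 0.0002  0.9996  0.0268]
 [-1.      0.0001  0.001 ]] [-0.2475  0.3492  0.1578] 0.000169503227006443
```

View pics/st.png

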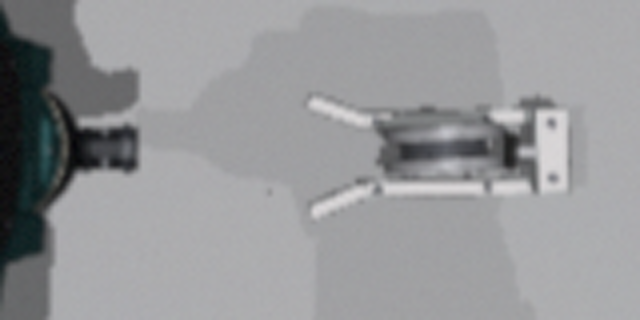

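View pics/ss.png

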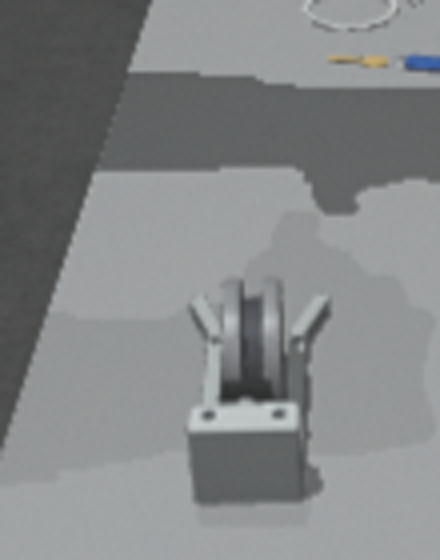

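The pulley stands upright between the rails and past the sill (sill at zoom x≈405, pulley from 380 to 510), and the tool is clear. I'll check once more that it is at rest and the bystanders haven't moved, then hand in.

Request:
step_arm --series '[{"dx": 0,"dy": 0,"dz": 0,"rx": 0,"ry": 0,"rz": 0,"claw": 0},{"dx": 0,"dy": 0,"dz": 0,"rx": 0,"ry": 0,"rz": 0,"claw": 0},{"dx": 0,"dy": 0,"dz": 0,"rx": 0,"ry": 0,"rz": 0,"claw": 0},{"dx": 0,"dy": 0,"dz": 0,"rx": 0,"ry": 0,"rz": 0,"claw": 0}]'

```text
time: 28.92
ee_pos: [0.4967, 0.0745, 0.1512]
eef_rot: [[-0.001, -0.025, 1.0], [0.0, 1.0, 0.025], [-1.0, 0.0, -0.001]]
wrist_force: [1.0, -0.5, 0.1]
grip_width: -0.0003
```

```bash
python3 look.py t
python3 - <<'E'
from h import *
A=pickle.load(open("top0.pkl","rb")); s=pickle.load(open("s.pkl","rb"))[1];t=pickle.load(open("t.pkl","rb"))[1]
def cen(f,box,k):
    x0,y0,x1,y1=box; g=f["frame"][y0:y1,x0:x1].astype(int)
    m=(g[:,:,k]>g.sum(2)-g[:,:,k]-20)&(g[:,:,k]>60) ; y,x=np.nonzero(m); return len(x),x.mean()+x0,y.mean()+y0
for b,k in(((225,140,250,170),0),((255,142,275,165),0),((338,190,365,245),2)): print(cen(A,b,k),cen(t,b,k))
d=np.abs(s["frame"][205:232,225:290].astype(int)-t["frame"][205:232,225:290]).max(); print("maxdiff",d)
Z=lambda x,y:[140+(x+.5)/4-.5,180+(y+.5)/4-.5]
print(onz(t,[Z(380,152),Z(510,152)],.04), onz(t,[Z(397,150),Z(489,150)],.065))
E
```

```text
28.925 [0.4967 0.0745 0.1512] [[-0.0007 -0.0247  0.9997]
 [ 0.      0.9997  0.0247]
 [-1.      0.     -0.0007]] [ 0.9567 -0.4977  0.0946] -0.0003411556913516237
(65, np.float64(235.23076923076923), np.float64(151.2)) (65, np.float64(235.52307692307693), np.float64(150.56923076923076))
(52, np.float64(263.5), np.float64(150.5)) (52, np.float64(263.5), np.float64(150.5))
(234, np.float64(351.7564102564103), np.float64(219.71794871794873)) (241, np.float64(351.68879668049794), np.float64(219.76763485477179))
maxdiff 10
[[ 0.5017705  -0.11184582  0.04      ]
 [ 0.50374677 -0.19873926  0.04      ]] [[ 0.5031252  -0.12358625  0.065     ]
 [ 0.50449744 -0.1838754   0.065     ]]
```

Run:
```python
from h import *
A=pickle.load(open("top0.pkl","rb"));S=pickle.load(open("side0.pkl","rb"))
fr=[("0",S,A)]+[(n,)+pickle.load(open(n+".pkl","rb")) for n in "acgjmprt"]
for n,s,f in fr:
    o=[]
    for g0,(x0,y0,x1,y1) in((f,(225,140,250,170)),(s,(275,150,300,170)),(s,(288,192,305,210))):
        g=g0["frame"][y0:y1,x0:x1].astype(int); w=np.clip(g[:,:,0]-g[:,:,1:].max(2)-30,0,None)
        y,x=np.mgrid[y0:y1,x0:x1]; o+= [w.sum(),round((w*x).sum()/w.sum(),2),round((w*y).sum()/w.sum(),2)]
    print(n,o)
```

```text
0 [np.int64(5773), np.float64(235.21), np.float64(151.21), np.int64(3066), np.float64(289.26), np.float64(155.56), np.int64(3525), np.float64(295.78), np.float64(199.96)]
a [np.int64(5792), np.float64(235.26), np.float64(151.1), np.int64(3006), np.float64(288.79), np.float64(155.46), np.int64(3534), np.float64(295.78), np.float64(199.96)]
c [np.int64(6410), np.float64(235.5), np.float64(150.46), np.int64(3336), np.float64(289.74), np.float64(155.76), np.int64(3750), np.float64(295.78), np.float64(199.98)]
g [np.int64(6475), np.float64(235.52), np.float64(150.43), np.int64(3530), np.float64(289.72), np.float64(155.84), np.int64(3918), np.float64(295.77), np.float64(200.0)]
j [np.int64(6528), np.float64(235.52), np.float64(150.43), np.int64(3414), np.float64(289.73), np.float64(155.8), np.int64(3791), np.float64(295.78), np.float64(199.98)]
m [np.int64(6620), np.float64(235.52), np.float64(150.43), np.int64(3494), np.float64(289.73), np.float64(155.83), np.int64(3880), np.float64(295.77), np.float64(199.99)]
p [np.int64(6550), np.float64(235.52), np.float64(150.43), np.int64(3696), np.float64(289.72), np.float64(155.91), np.int64(4121), np.float64(295.76), np.float64(200.02)]
r [np.int64(6572), np.float64(235.51), np.float64(150.43), np.int64(3719), np.float64(289.71), np.float64(155.88), np.int64(4155), np.float64(295.77), np.float64(200.03)]
t [np.int64(6462), np.float64(235.52), np.float64(150.43), np.int64(3328), np.float64(289.73), np.float64(155.79), np.int64(3699), np.float64(295.78), np.float64(199.98)]
```

The bottle cap's 0.6 px shift had already begun before the arm moved (frame a, t = 0.1 s), was complete by frame c and hasn't changed since. That looks like the bottle settling by itself rather than contact. Handing in.

```bash
python3 -c "
from cell import workorder; print(workorder.job_done())"
```

```text
the job is handed in; nothing more can be done
None
```

The pulley is in the cradle, standing upright past the sill against the buffer. I handed the job in at about 29 s of the 67 s allowed.

- **Rolling in:** I pushed it from behind with the shut fingers. At axle height the finger's friction on the rim resisted rolling once the pulley met the mouth flare. I backed off, leaned the tool 25° and pushed below the axle, and it rolled over the sill. The highest rolling push in the readings was about 5.4 N horizontal, with about 5 N vertical.
- **Pressing home:** With the tool upright again, the horizontal push read between 6.9 and 8.4 N for about 2 s. The last 0.75 s held at 7.7–8.0 N, with about 2 N of vertical force on the tool. I then backed off slowly and moved clear.
- **Force limits of this check:** I only saw readings at the end of each move call. The 25 N limit looks well respected, but brief peaks between readings were not visible.
- **Final pictures:** The pulley's centre is about 25 mm past the sill, where 14 mm is needed. It did not move between two pictures 0.6 s apart.
- **Bystanders:** The vial and the stapler are where they were. The bottle cap shifted about 0.6 pixel (roughly 1.5 mm). The shift had started in a picture taken before the arm moved and was over before the push began, so I take it as the bottle settling by itself, not contact.

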